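# Put the washed filter bowl upside down on the drying rack

### The job

Turn the washed blue filter bowl upside down and lower it, without dropping it, over the free green peg of the drying rack until its rim rests flat on the rack. Only after you have let go of it, swing the red keeper arm fully home over the two bowls. Leave the orange bowl on its peg and do not disturb anything else on the bench; the two-rail cradle may be used to lay the bowl down and change your grip.

Things in the scene. Friction and masses are not known exactly. Their poses are not given: they have to be found in the camera images.
- bowl: blue open-topped round filter bowl, loose, 100 mm long, 60 mm outside diameter (narrowing to 48 mm over the last 12 mm at the closed end), wall 4 mm (52 mm bore), base 5 mm, 0.1 to 0.2 kg. At the start it stands mouth up on the bench. Origin: centre of the outside of its closed end; z points from there along the axis to the mouth, which is at z = 100 mm
- free_peg: the empty green peg of the rack, fixed, 36 mm diameter, tapering to 20 mm over its top 14 mm. Origin: on its axis at bench level; its tip is 90 mm above the bench, 70 mm above the rack's deck. It may be either of the two pegs, 110 mm apart
- used_peg: the other green peg, the same, with the orange bowl on it
- parked_bowl: orange bowl of the same size as the blue one, loose, already upside down on the used peg. Origin: centre of its rim plane (on the deck); z points up to its closed end, 100 mm above, 120 mm above the bench
- rack: drying rack, fixed, steel tray with aluminium slats, 150 mm (x) by 305 mm (y, from -125 to +180 mm), deck 20 mm above the bench. Origin at bench level midway between the pegs, which stand at y = +55 and -55 mm. A post of 14 mm diameter at x = 0, y = +160 mm carries the keeper arm
- keeper (a joint): swing angle of the red keeper arm (rad): 0 = fully home against its stop, lying along the row of pegs (over both bowls, towards the rack's -y); positive = swung open towards the rack's +x (away from the robot), up to 1.6. It turns stiffly and stays where it is left
- keeper_push (a point): point on the keeper arm's centreline 120 mm from the hinge axis. The arm is a flat red bar 8 mm thick and 22 mm high, reaching 240 mm from the hinge, its centreline 147 mm above the bench (underside 136 mm); pushed at its side it swings without being gripped
- keeper_hinge (a point): point on the keeper arm's vertical hinge axis, at the height of the arm's centreline
- cradle_top (a point): axis line of a bowl lying in the cradle, at the cradle's middle, 61.7 mm above the bench. The cradle is fixed: two parallel black rails of 12 mm diameter, 110 mm long, 34 mm apart, their axes 30 mm above the bench, along this point's y; foot 60 mm by 120 mm
- jar: closed green jar with a blue cap near the bowl, loose, about 60 mm diameter, 85 mm high; origin at the centre of its underside
- spray_can: closed yellow spray can near the bowl, loose, about 56 mm diameter, 150 mm high; origin at the centre of its underside
- wrench: steel wrench lying flat, 190 mm long, along its x; origin under its middle
- hammer: hammer lying on the bench, 260 mm long, along its x; origin under its middle
- disc: grey grinding disc lying flat, 120 mm diameter, 12 mm thick; origin at the centre of its underside
There are look-alikes about, which are no part of the job. Several things have the shape of the parked_bowl; the one meant has the colours described above.

How it is judged:
By the outcome, as a careful person would: the job done as asked, in the order asked, and still so for the second after the job is handed in, with the robot touching nothing.
It also fails if it takes over 70 s, if anything falls off the work surface, if the arm or the gripper's body presses on something with over 40 N, if the wrist force passes 120 N, or if a joint passes its speed limit or range.

### The arm

A 6-joint arm with a two-finger parallel gripper is mounted at the origin on the work surface. World frame = base frame: x ahead of the robot, y to its left, z up, the work surface at z = 0. Lengths are in m, angles in rad, forces in N, time in s.
With the tool pointing down it reaches from about 0.35 to 0.975 m from the base axis. Payload 4.9 kg.
Tool frame: the origin (TCP) lies at the very end of the fingers, on their centre line; the grasp point (between the pads) lies 19 mm behind it; z points along the fingers, y is the line along which they close (so a half turn about z gives the same grasp; the last joint's range is limited). The gripper opens to 85 mm and grips with 20 to 120 N. Pads are 22 mm wide; open, the fingers measure 114 mm over their backs; the gripper's body (76 mm by 85 mm) begins 54 mm behind the grasp point. The pads swing forward as they close: fully open they stand 13 mm farther back than shut.
Start: joints at [-1.258, 0.053, 1.613, -0, 1.476, -0.119], TCP at [0.262, -0.568, 0.231] pointing down, gripper open.
Joint ranges: [-3.01, 3.01], [-1.01, 2.22], [0.06, 2.58], [-1.02, 4.17], [0.09, 2.62], [-3.14, 3.14]. Speed limits (rad/s): [2.57, 2.57, 3.14, 3.14, 3.14, 3.14].

### API

Orientations are given as a unit quaternion [w, x, y, z].
In Python, from plant import monitor, vision, manip gives the robot as it stands. The module is installed in compiled form; this text tells all that it offers.
- The arm moves only by the tool arm_command, never from a script. Its argument "rows" is a list of rows, each a list of 3 entries, a list of its own where there are three numbers: the finger opening in mm, from 0 to 85.4, then the shift along the world's x, y, z in units of 30 cm (1.0 is 30 cm), then the turn, a rotation vector about the world's x, y, z in units of pi/2 rad (1.0 is pi/2 rad). In form: [[claw, [x, y, z], [wx, wy, wz]], ...]. A call has 1 to 12 rows; each row is the pose to reach, as a shift and turn from the pose commanded when the call began; what a row does not reach only later rows make up. A row lasts 1/12 s, in which the tool goes at most 41.7 mm and 7.16 degrees, less where a joint would pass 70% of its speed; a pose out of reach is approached as far as the arm can. A call with a number of a shift or a turn outside -1 to 1 is refused whole. A call with a gripper value outside its range is refused whole. The fingers move at their own pace and stop on an object; the grip force is fixed at half the most. Time passes only in rows, so rows that repeat a pose let the fingers close. It gives the time, the measured TCP pose, the force, the opening and the grip force at its end, in the units of the state.
- monitor.state(): the state, without advancing time (a new reading comes with each control period).
- vision.grab_frame(name): name is "scene" or "top"; returns a dict with "color" (384x512x3 uint8, red, green, blue), "z_map" (384x512 float32, m along the optical axis (not along the pixel's ray), 0 where there is no reading), "mtx" (3x3 intrinsics, pixels), "R" (3x3) and "t" (3): a world point X has camera coordinates R X + t. Camera axes: x right, y down, z forward; pixel columns grow to the right and rows downward; lengths in m; the calibration is good to about 2 mm. A picture is of the moment at which its call begins.
- manip.job_done(): hands the job in; it is judged then, once.
The state is a dict: "time": time; "joint_pos": joint angles; "joint_vel": joint speeds; "joint_efforts": joint torques, N m; "tool_pos": TCP position; "tool_rot": TCP orientation; "contact_force": force on the tool from outside, world axes, zero at the start; "ft_torque": the same for the moment, N m; "gripper_width": opening from 0.0 (shut) to 1.0 (fully open); "grasp_force": force on a finger pad.
Only numpy, scipy, OpenCV 4.12 (cv2) and the standard library are available. Lean on these libraries where they do the work, as an engineer would, in place of code of your own. Each camera call takes 0.05 s, during which the arm holds its last target. There are 200 camera calls.

## Working session

There is one attempt and no reset: what is moved stays moved. The work goes in short steps, Python scripts to look and compute and a tool call to move; the robot and the scene stay as the last step left them, time stands still between calls to the robot, and variables do not carry over. Pictures are saved under pics/ and viewed, at most 12 in all, crops included, and the job is handed in when it is done.

Besides the shell and the picture viewer there is one more tool, called as name([rows], argument=value, ...), one row to a line, values as JSON. arm_command: Moves the arm, as the interface text tells. Shifts and turns lie within -1 to 1; 1 stands for 30 cm of shift or pi/2 rad of turn. Its arguments: {"type":"object","properties":{"rows":{"type":"array"}},"required":["rows"]}

```bash
mkdir -p pics; python3 - <<'E'
from plant import monitor, vision, manip
import cv2,numpy as np,pickle
s=monitor.state();print(s['time'],s['tool_pos'],s['tool_rot'],s['gripper_width'])
F={}
for n in('scene','top'):
    f=vision.grab_frame(n);F[n]=f;cv2.imwrite(f'pics/{n}0.png',f['color'][...,::-1]);print(n,f['mtx'].tolist(),np.round(f['R'],3).tolist(),f['t'],-f['R'].T@f['t'])
pickle.dump(F,open('F0.pkl','wb'))
E
```

```text
0.0 [ 0.26134721 -0.56703278  0.23005516] [-1.03687766e-03  9.76787076e-01  2.14209996e-01 -1.04067056e-04] 0.997154720986099
scene [[348.2098952080031, 0.0, 254.24281134236406], [0.0, 348.2098952080031, 195.33108015459746], [0.0, 0.0, 1.0]] [[0.787, 0.617, -0.009], [0.521, -0.671, -0.527], [-0.331, 0.41, -0.85]] [-0.36588086 -0.20827497  1.23051933] [ 0.80409942 -0.41912778  0.93229883]
top [[425.4214529287057, 0.0, 256.2743752085986], [0.0, 425.4214529287057, 190.60423484551734], [0.0, 0.0, 1.0]] [[-0.008, -1.0, 0.013], [-0.995, 0.007, -0.101], [0.101, -0.013, -0.995]] [-0.04478672  0.46033312  1.64153245] [ 0.29159577 -0.02594706  1.68013091]
```

View pics/scene0.png

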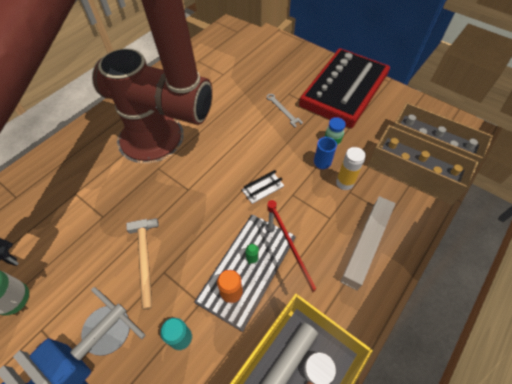

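View pics/top0.png

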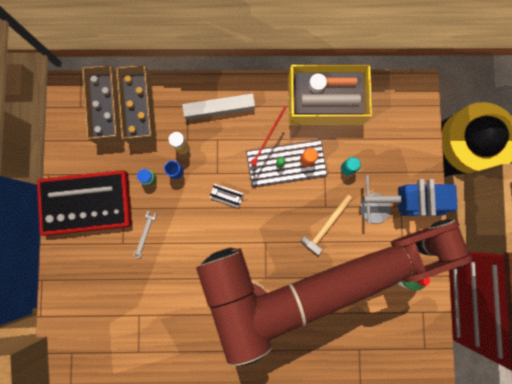

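The scene view shows the blue bowl at (325,152), mouth up, with the jar behind it at (336,130) and the spray can at (350,167). The cradle is at (263,186), the free peg at (252,253), the orange bowl at (230,287), and the keeper runs from its hinge at (272,205) to its tip at (313,288). In the top view the bowl is at (173,170), the jar at (146,177), the can at (177,140), the cradle at (227,195), the free peg at (281,161), the orange bowl at (310,156), and the hinge at (254,161).

```bash
cat > h.py <<'E'
import numpy as np,cv2
def cloud(f):
    K=f['mtx'];z=f['z_map'];v,u=np.mgrid[:384,:512]
    c=np.stack([(u-K[0,2])/K[0,0]*z,(v-K[1,2])/K[1,1]*z,z],-1)
    return (c-f['t'])@f['R']          # R^T(c-t)
def ray(f,u,v,h):
    K=f['mtx'];d=f['R'].T@np.array([(u-K[0,2])/K[0,0],(v-K[1,2])/K[1,1],1]);o=-f['R'].T@f['t']
    return o+d*(h-o[2])/d[2]
def tri(f,p,g,q):
    A=[];b=[]
    for F,(u,v) in((f,p),(g,q)):
        K=F['mtx'];d=F['R'].T@np.array([(u-K[0,2])/K[0,0],(v-K[1,2])/K[1,1],1]);d/=np.linalg.norm(d);P=np.eye(3)-np.outer(d,d);A.append(P);b.append(P@(-F['R'].T@F['t']))
    return np.linalg.solve(sum(A),sum(b))
def circ(p):
    A=np.c_[2*p[:,:2],np.ones(len(p))];s=np.linalg.lstsq(A,(p[:,:2]**2).sum(1),rcond=None)[0]
    return s[0],s[1],np.sqrt(s[2]+s[0]**2+s[1]**2)
def hsv(f): return cv2.cvtColor(f['color'],cv2.COLOR_RGB2HSV)
E
python3 - <<'E'
import pickle;from h import *
F=pickle.load(open('F0.pkl','rb'))
R={'bowl':((100,130),{'top':(160,155,187,185),'scene':(310,133,340,172)}),
'jarcap':((95,130),{'top':(132,164,158,188),'scene':(326,114,350,135)}),
'peg':((50,85),{'top':(270,150,292,172),'scene':(240,238,264,266)}),
'orange':((3,20),{'top':(298,145,322,168),'scene':(214,265,248,305)}),
'red':((172,7),{'top':(245,100,292,170),'scene':(262,195,320,294)})}
for n,(hh,rs) in R.items():
  for c,(a,b,d,e) in rs.items():
    f=F[c];H=hsv(f);h=H[...,0].astype(int)
    m=((h>=hh[0])&(h<=hh[1]) if hh[0]<hh[1] else (h>=hh[0])|(h<=hh[1]))&(H[...,1]>120)&(H[...,2]>40)
    k=np.zeros_like(m);k[b:e,a:d]=1;m&=k
    P=cloud(f)[m];v,u=np.nonzero(m);zt=np.percentile(P[:,2],97)
    T=P[P[:,2]>zt-.008]
    print(n,c,m.sum(),'px',u.mean().round(1),v.mean().round(1),'ztop',zt.round(4),'topmean',T.mean(0).round(4),'min/max',T.min(0).round(3),T.max(0).round(3),'circ',np.round(circ(T),4))
    if n=='red':
        q,_,(w)=np.linalg.lstsq(np.c_[T[:,0],np.ones(len(T))],T[:,1],rcond=None)[0],0,0;print('  line y=',q, 'extremes',T[T[:,0].argmin()].round(3),T[T[:,0].argmax()].round(3))
# above-bench things near bowl, rack, cradle from top and scene
for c in('top','scene'):
    P=cloud(F[c]).reshape(-1,3);C=F[c]['color'].reshape(-1,3)
    for nm,(x0,x1,y0,y1,z0,z1) in {'can':(.35,.62,.1,.4,.11,.2),'rack':(.3,.62,-.4,0.05,.012,.026),'cradle':(.3,.5,.0,.2,.025,.045)}.items():
        S=P[(P[:,0]>x0)&(P[:,0]<x1)&(P[:,1]>y0)&(P[:,1]<y1)&(P[:,2]>z0)&(P[:,2]<z1)]
        if len(S)>5:
            r=cv2.minAreaRect((S[:,:2]*1000).astype(np.float32));print(c,nm,len(S),np.median(S,0).round(3),r)
E
python3 -c "
import cv2
a=cv2.imread('pics/top0.png')[90:220,130:335];b=cv2.imread('pics/scene0.png')[105:320,195:375]
a=cv2.resize(a,None,fx=2,fy=2,interpolation=2);a=cv2.resize(a,(410,260));b=cv2.resize(b,(380,454))
c=cv2.copyMakeBorder(a,0,194,0,0,0);cv2.imwrite('pics/c0.png',cv2.hconcat([c,b]))"
```

```text
bowl top 232 px 173.2 169.1 ztop 0.1038 topmean [0.518  0.2399 0.2288] min/max [ 0.292 -0.026  0.096] [0.566 0.294 1.68 ] circ [0.4005 0.1394 0.1879]
bowl scene 507 px 324.7 151.9 ztop 0.0992 topmean [0.5497 0.2467 0.1221] min/max [ 0.513 -0.419  0.091] [0.804 0.297 0.932] circ [ 0.6608 -0.0688  0.3587]
jarcap top 152 px 144.1 175.7 ztop 0.0921 topmean [0.5139 0.3767 0.0875] min/max [0.489 0.352 0.084] [0.539 0.398 0.094] circ [0.5127 0.3759 0.0175]
jarcap scene 182 px 336.6 124.2 ztop 0.0863 topmean [0.5161 0.3752 0.0829] min/max [0.49  0.349 0.078] [0.541 0.404 0.087] circ [0.516  0.3755 0.0187]
peg top 48 px 280.1 161.7 ztop 0.0934 topmean [ 0.5671 -0.1421  0.0898] min/max [ 0.554 -0.15   0.086] [ 0.577 -0.131  0.098] circ [ 0.5664 -0.1419  0.0083]
peg scene 172 px 251.5 252.9 ztop 0.0905 topmean [ 0.5702 -0.1437  0.0873] min/max [ 0.558 -0.155  0.083] [ 0.582 -0.132  0.091] circ [ 0.57   -0.1432  0.0091]
orange top 254 px 308.7 156.8 ztop 0.1246 topmean [ 0.5811 -0.2473  0.1328] min/max [ 0.292 -0.275  0.117] [ 0.609 -0.026  1.68 ] circ [ 0.462  -0.1491  0.1589]
orange scene 671 
[... 760 characters left out ...]
9391109943389893)
top rack 1386 [ 0.538 -0.171  0.018] ((491.2706298828125, -201.0487060546875), (433.1109313964844, 305.9593811035156), 72.40543365478516)
top cradle 192 [0.443 0.069 0.035] ((443.17205810546875, 69.20909118652344), (120.7085189819336, 46.43242645263672), 71.5162582397461)
scene can 18 [0.618 0.24  0.144] ((617.3946533203125, 242.8004150390625), (26.96464729309082, 4.831737995147705), 89.28045654296875)
scene rack 2433 [ 0.539 -0.187  0.019] ((492.21142578125, -202.00164794921875), (435.28021240234375, 300.99993896484375), 70.7020263671875)
scene cradle 282 [0.446 0.067 0.033] ((445.3819885253906, 69.67388916015625), (120.20868682861328, 47.2151985168457), 70.81693267822266)
```

View pics/c0.png

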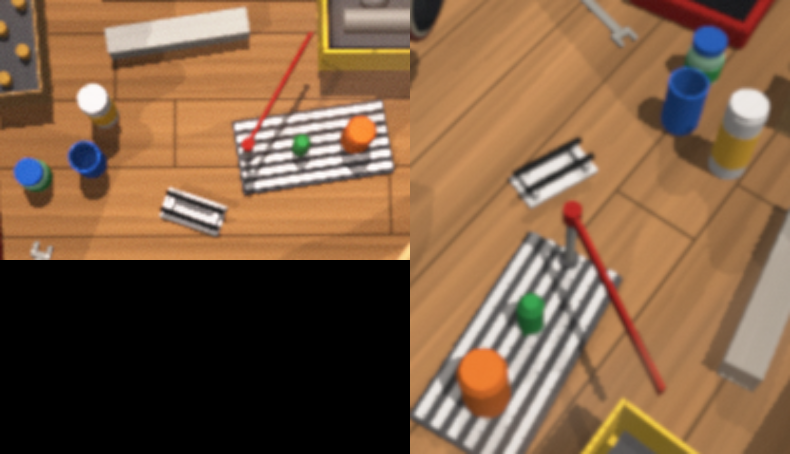

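The crop confirms the layout. The bowl is clear of the jar and can by a few cm, the free peg is next to the hinge, and the cradle axis runs roughly along y. My last statistics included pixels with no depth reading, so I'll drop those and refine.

```bash
python3 - <<'E'
import pickle;from h import *
F=pickle.load(open('F0.pkl','rb'))
def mask(c,hh,box,s=110):
    f=F[c];H=hsv(f);h=H[...,0].astype(int);a,b,d,e=box
    m=((h>=hh[0])&(h<=hh[1]) if hh[0]<hh[1] else (h>=hh[0])|(h<=hh[1]))&(H[...,1]>s)&(H[...,2]>30)
    k=np.zeros_like(m);k[b:e,a:d]=1;return m&k&(f['z_map']>0)
def top(c,m,z0,z1):
    P=cloud(F[c])[m];return P[(P[:,2]>z0)&(P[:,2]<z1)]
for n,hh,bx,z in(('bowl',(100,130),{'top':(160,155,187,185),'scene':(310,133,340,172)},(.092,.112)),('orange',(3,20),{'top':(298,145,322,168),'scene':(214,265,248,305)},(.112,.132))):
    for c in bx:
        T=top(c,mask(c,hh,bx[c]),*z);e=cv2.minEnclosingCircle((T[:,:2]*1000).astype(np.float32))
        print(n,c,len(T),T[:,2].mean().round(4),'enclose',e,'bbox mid',((T.min(0)+T.max(0))/2).round(4))
# bowl ellipse of the mouth in both views: cast to z=.1
for c,bx in(('top',(160,155,187,185)),('scene',(310,133,340,172))):
    P=cloud(F[c]);m=mask(c,(100,130),bx)
    lo=P[m];print('bowl body',c,'z',np.percentile(lo[:,2],[2,50,98]).round(3),lo[lo[:,2]<.09][:,:2].mean(0).round(3))
for c,bx in(('top',(245,100,292,170)),('scene',(262,195,320,294))):
    T=top(c,mask(c,(172,7),bx),.135,.17);d=(T[:,:2]*1000).astype(np.float32)
    print('keeper',c,len(T),np.median(T[:,2]).round(3),cv2.minAreaRect(d),cv2.fitLine(d,cv2.DIST_HUBER,0,.01,.01).ravel(),T[T[:,0].argmin()].round(3),T[T[:,0].argmax()].round(3))
for c in F:
    P=cloud(F[c]);ok=(F[c]['z_map']>0)
    def reg(x0,x1,y0,y1,z0,z1): return P[ok&(P[...,0]>x0)&(P[...,0]<x1)&(P[...,1]>y0)&(P[...,1]<y1)&(P[...,2]>z0)&(P[...,2]<z1)]
    S=reg(.57,.67,.19,.3,.12,.17);print('can',c,len(S),cv2.minEnclosingCircle((S[:,:2]*1000).astype(np.float32)),np.percentile(S[:,2],90))
    S=reg(.46,.68,-.36,0.0,.012,.027);print('rack',c,len(S),cv2.minAreaRect((S[:,:2]*1000).astype(np.float32)),np.median(S[:,2]))
    S=reg(.38,.5,.0,.14,.028,.042);print('cradle',c,len(S),cv2.minAreaRect((S[:,:2]*1000).astype(np.float32)),np.percentile(S[:,2],90))
    S=reg(.44,.6,.2,.42,.03,.2);print('bowl+jar box',c,S.min(0).round(3),S.max(0).round(3))
E
```

```text
bowl top 46 0.0991 enclose ((540.1565551757812, 267.89288330078125), 29.02727508544922) bbox mid [0.54   0.2679 0.0984]
bowl scene 93 0.0967 enclose ((541.3787841796875, 268.85577392578125), 30.608551025390625) bbox mid [0.5421 0.2687 0.0965]
orange top 165 0.1186 enclose ((583.3909912109375, -249.7978973388672), 28.033802032470703) bbox mid [ 0.5829 -0.2491  0.1191]
orange scene 389 0.1182 enclose ((585.1881103515625, -251.27674865722656), 28.372873306274414) bbox mid [ 0.5852 -0.2504  0.1174]
bowl body top z [-0.001  0.055  0.103] [0.543 0.273]
bowl body scene z [0.014 0.068 0.1  ] [0.543 0.263]
keeper top 161 0.157 ((647.9829711914062, -96.37570190429688), (19.629610061645508, 248.08441162109375), 58.931060791015625) [ 8.6919576e-01 -4.9446812e-01  6.4807184e+02 -9.2620071e+01] [ 0.541 -0.039  0.147] [ 0.758 -0.155  0.159]
keeper scene 439 0.156 ((651.0388793945312, -97.91094970703125), (22.783449172973633, 250.56568908691406), 58.34817123413086) [ 8.7088335e-01 -4.9148974e-01  6.5134784e+02 -9.5576729e+01] [ 0.543 -0.036  0.16 ] [ 0.761 -0.158  0.154]
can scene 336 ((641.6612548828125, 244.89605712890625), 28.15001678466797) 0.14976103310725014
rack scene 2530 ((574.885986328125, -170.40451049804688), (144.97882080078125, 299.7304382324219), 8.234642028808594) 0.01874679978909409
cradle scene 269 ((445.3819885253906, 69.67388916015625), (120.20868682861328, 47.2151985168457), 70.81693267822266) 0.03598527011131891
bowl+jar box scene [0.487 0.238 0.03 ] [0.571 0.404 0.101]
can top 197 ((640.0526123046875, 245.6473846435547), 27.83083724975586) 0.15296902786442917
rack top 1434 ((571.6672973632812, -168.9974822998047), (148.23895263671875, 301.93402099609375), 8.545602798461914) 0.018111422488562942
cradle top 173 ((443.4897155761719, 69.08635711669922), (120.23686981201172, 45.8229866027832), 70.66373443603516) 0.03958933937045674
bowl+jar box top [0.485 0.238 0.03 ] [0.57  0.403 0.106]
```

Two-view measurements, all consistent with the stated sizes:

| Item | Position or angle |
|---|---|
| Bowl | (0.541, 0.2685), top at 0.10 |
| Free peg | (0.569, -0.143) |
| Rack yaw | 0.147 rad |
| Hinge | (0.554, -0.039) |
| Keeper | open by about 0.91 rad |
| Cradle | (0.4445, 0.069), axis at 71° |

Next I'll lift the arm and move it to the middle.

arm_command([
  [85,[0,0,0.3],[0,0,0]],
  [85,[0.05,0.1,0.6],[0,0,0]],
  [85,[0.15,0.3,0.7],[0,0,0]],
  [85,[0.25,0.4,0.7],[0,0,0]],
  [85,[0.35,0.5,0.7],[0,0,0]],
  [85,[0.45,0.7,0.7],[0,0,0]],
  [85,[0.6,0.9,0.7],[0,0,0]],
  [85,[0.6,1,0.7],[0,0,0]],
  [85,[0.6,1,0.7],[0,0,0]],
  [85,[0.6,1,0.7],[0,0,0]],
])

```text
time: 0.93
tool_pos: [0.4207, -0.3048, 0.4343]
tool_rot: [-0.0, 0.977, 0.214, -0.0]
contact_force: [0.9, -0.5, -0.0]
gripper_width: 0.997
grasp_force: 0.0
```

```bash
cat > log.py <<'E'
from plant import monitor
import json,numpy as np
s=monitor.state();d={k:np.array(s[k]).tolist() for k in('time','joint_pos','tool_pos','tool_rot','contact_force','gripper_width','grasp_force')}
open('log.jsonl','a').write(json.dumps(d)+'\n')
print({k:np.round(v,4).tolist() for k,v in d.items()})
E
python3 log.py
```

```text
{'time': 0.9333, 'joint_pos': [-0.7704, -0.2368, 1.5526, 0.0001, 1.8263, 0.369], 'tool_pos': [0.4207, -0.3048, 0.4343], 'tool_rot': [-0.0002, 0.9768, 0.214, -0.0001], 'contact_force': [0.8906, -0.465, -0.0007], 'gripper_width': 0.9967, 'grasp_force': 0.0}
```

arm_command([
  [85,[0,0.1,0],[0.08,0,0]],
  [85,[0,0.2,0],[0.16,0,0]],
  [85,[0,0.3,0],[0.24,0,0]],
  [85,[0,0.4,0],[0.32,0,0]],
  [85,[0,0.5,0],[0.4,0,0]],
  [85,[0,0.6,0],[0.48,0,0]],
  [85,[0,0.6,0],[0.56,0,0]],
  [85,[0,0.6,0],[0.6,0,0]],
  [85,[0,0.6,0],[0.6,0,0]],
])

```text
time: 1.68
tool_pos: [0.4199, -0.1271, 0.4309]
tool_rot: [-0.447, 0.869, 0.189, 0.096]
contact_force: [-0.2, -0.2, -0.9]
gripper_width: 0.999
grasp_force: 0.0
```

```bash
python3 log.py
```

```text
{'time': 1.6833, 'joint_pos': [-0.8357, -0.1631, 1.6837, 0.7781, 2.2555, 0.6155], 'tool_pos': [0.4199, -0.1271, 0.4309], 'tool_rot': [-0.4466, 0.8694, 0.1885, 0.0959], 'contact_force': [-0.1572, -0.2448, -0.9111], 'gripper_width': 0.9985, 'grasp_force': 0.0}
```

```bash
cat > kin.py <<'E'
import numpy as np,json
from scipy.spatial.transform import Rotation as Ro
from scipy.optimize import least_squares
LO=np.array([-3.01,-1.01,.06,-1.02,.09,-3.14]);HI=np.array([3.01,2.22,2.58,4.17,2.62,3.14])
def fk(q,p):
    d,a,z0,L1,L2,Lt,e=p
    A=Ro.from_euler('z',q[0]);B=A*Ro.from_euler('y',q[1]);C=B*Ro.from_euler('y',q[2]);D=C*Ro.from_euler('z',q[3])*Ro.from_euler('y',q[4])*Ro.from_euler('z',q[5])
    w=A.apply([a,d,z0])+B.apply([0,0,L1])+C.apply([e,0,L2])
    return w+D.apply([0,0,Lt]),D,w
def data():
    L=[json.loads(l) for l in open('log.jsonl')]
    Q=[([-1.258,.053,1.613,0,1.476,-.119],[.262,-.568,.231])]+[(l['joint_pos'],l['tool_pos']) for l in L];return Q,L
def fit():
    Q,_=data()
    P0=[.075,0,.2,.45,.4,.3,0]
    return least_squares(lambda p:np.r_[np.concatenate([(fk(q,p)[0]-t)*1000 for q,t in Q]),(p-P0)*.01*np.array([1,5000,1,1,1,1,5000])],P0)
def ik(t,R,p,q0):
    r=least_squares(lambda q:np.r_[(fk(q,p)[0]-t)*10,(R.inv()*fk(q,p)[1]).as_rotvec()],np.clip(q0,LO+1e-3,HI-1e-3),bounds=(LO,HI));return r.x,np.abs(r.fun).max()
E
python3 - <<'E'
from kin import *
s=fit();p=s.x;print(p.round(4),np.abs(s.fun).max());Q,L=data()
for l in L:
    w,x,y,z=l['tool_rot'];print((Ro.from_quat([x,y,z,w]).inv()*fk(l['joint_pos'],p)[1]).as_rotvec().round(4),(fk(l['joint_pos'],p)[0]-l['tool_pos']).round(4),fk(l['joint_pos'],p)[2].round(3))
E
```

```text
[ 0.0739 -0.0009  0.2414  0.3961  0.6099  0.2815  0.0671] 3.356624066681348
[ 0.     -0.     -1.5708] [-0.0009  0.0005 -0.0005] [ 0.42  -0.304  0.715]
[-0.      0.     -1.5708] [ 0.0015 -0.0004  0.0008] [ 0.422 -0.356  0.596]
```

```bash
python3 - <<'E'
from kin import *
p=fit().x
def horiz(az,roll):  # model tool frame: z along az; tool y(closing) horizontal; true tool = model*Rz(+90)
    z=np.array([np.cos(az),np.sin(az),0]);y=np.array([-z[1],z[0],0])*roll;x=np.cross(y,z)
    return Ro.from_matrix(np.c_[x,y,z])*Ro.from_euler('z',-np.pi/2).inv() if 0 else Ro.from_matrix(np.c_[x,y,z])*Ro.from_euler('z',-np.pi/2)
for nm,c,h,azs in(('pick',(.541,.2685),.055,range(40,121,20)),('place',(.569,-.143),.065,range(-20,61,20)),('placehi',(.569,-.143),.14,range(-20,61,20))):
  for a in azs:
    for roll in(1,-1):
      az=np.radians(a);R=horiz(az,roll);t=np.r_[c,h]+.019*np.array([np.cos(az),np.sin(az),0]);best=None
      for q6 in(-1.5,1.5):
       for q4 in(1.5,2.8):
        q,e=ik(t,R,p,[np.arctan2(c[1],c[0])-.4,.4,1.9,q4,1.,q6])
        if best is None or e<best[1]:best=(q,e)
      q,e=best;print(nm,a,roll,q.round(2),round(e,4),'wrist',fk(q,p)[2].round(3),'fore dir down deg',np.degrees(q[1]+q[2]-np.pi/2).round())
E
```

```text
pick 40 1 [0.08 0.29 2.35 2.45 1.17 1.88] 0.0 wrist [0.34  0.1   0.055] fore dir down deg 61.0
pick 40 -1 [ 0.08  0.29  2.35  2.45  1.17 -1.26] 0.0 wrist [0.34  0.1   0.055] fore dir down deg 61.0
pick 60 1 [-0.08  0.37  2.22  1.96  1.34  2.08] 0.0 wrist [0.41  0.041 0.055] fore dir down deg 59.0
pick 60 -1 [-0.08  0.37  2.22  1.96  1.34 -1.07] 0.0 wrist [0.41  0.041 0.055] fore dir down deg 59.0
pick 80 1 [-0.13  0.5   2.02  1.61  1.54  2.19] 0.0 wrist [0.495 0.01  0.055] fore dir down deg 54.0
pick 80 -1 [-0.13  0.5   2.02  1.61  1.54 -0.95] 0.0 wrist [0.495 0.01  0.055] fore dir down deg 54.0
pick 100 1 [-0.11  0.63  1.79  1.35  1.76  2.26] 0.0 wrist [0.587 0.01  0.055] fore dir down deg 49.0
pick 100 -1 [-0.11  0.63  1.79  1.35  1.76 -0.88] 0.0 wrist [0.587 0.01  0.055] fore dir down deg 49.0
pick 120 1 [-0.05  0.77  1.56  1.15  1.97  2.29] 0.0 wrist [0.672 0.041 0.055] fore dir down deg 44.0
pick 120 -1 [-0.05  0.77  1.56  1.15  1.97 -0.85] 0.0 wrist [0.672 0.041 0.055] fore dir down deg 44.0
place -20 1 [-0.39  0.2   2.43  3.09  1.06  1.59] 0.0 wrist [ 0.322 -0.053  0.065] fore
[... 1342 characters left out ...]
0.0 wrist [ 0.306 -0.143  0.14 ] fore dir down deg 48.0
placehi 20 1 [-0.81  0.08  2.33  1.88  1.3   2.27] 0.0 wrist [ 0.322 -0.233  0.14 ] fore dir down deg 48.0
placehi 20 -1 [-0.81  0.08  2.33  1.88  1.3  -0.88] 0.0 wrist [ 0.322 -0.233  0.14 ] fore dir down deg 48.0
placehi 40 1 [-0.86  0.26  2.11  1.58  1.56  2.34] 0.0 wrist [ 0.368 -0.312  0.14 ] fore dir down deg 46.0
placehi 40 -1 [-0.86  0.26  2.11  1.58  1.56 -0.8 ] 0.0 wrist [ 0.368 -0.312  0.14 ] fore dir down deg 46.0
placehi 60 1 [-0.83  0.43  1.88  1.36  1.8   2.38] 0.0 wrist [ 0.438 -0.37   0.14 ] fore dir down deg 42.0
placehi 60 -1 [-0.83  0.43  1.88  1.36  1.8  -0.77] 0.0 wrist [ 0.438 -0.37   0.14 ] fore dir down deg 42.0
```

arm_command([
  [85,[0,0.1,0],[0.08,0,0]],
  [85,[0,0.2,0],[0.16,0,0]],
  [85,[0,0.3,0],[0.24,0,0]],
  [85,[0,0.4,0],[0.32,0,0]],
  [85,[0,0.5,0],[0.4,0,0]],
  [85,[0,0.5,0],[0.4,0,0]],
  [85,[0,0.5,0],[0.4,0,0]],
])

```text
time: 2.27
tool_pos: [0.4195, 0.0248, 0.4328]
tool_rot: [0.691, -0.691, -0.151, -0.15]
contact_force: [0.6, 0.9, 0.5]
gripper_width: 0.999
grasp_force: 0.0
```

```bash
python3 log.py; python3 - <<'E'
from plant import vision
import cv2,pickle
F={n:vision.grab_frame(n) for n in('scene','top')};pickle.dump(F,open('F1.pkl','wb'))
cv2.imwrite('pics/m1.png',cv2.hconcat([cv2.resize(F[n]['color'][...,::-1],(400,300)) for n in F]))
E
```

```text
{'time': 2.2667, 'joint_pos': [-0.6967, -0.2136, 1.9967, 1.3962, 2.2511, 0.8677], 'tool_pos': [0.4195, 0.0248, 0.4328], 'tool_rot': [0.6913, -0.6906, -0.1512, -0.1498], 'contact_force': [0.5643, 0.8754, 0.4693], 'gripper_width': 0.9995, 'grasp_force': 0.0}
```

View pics/m1.png

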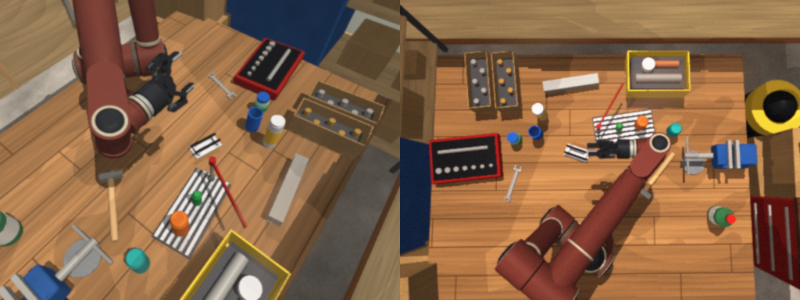

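The tool turns horizontal towards +y without trouble, so j4 positive works as I expected. But the wrist housing at (660,143) in the top view is bulky, so flipping low with a horizontal tool would hit the bench. I'll use the cradle instead, with tilted grips that keep the wrist high, and check those waypoints by inverse kinematics.

```bash
cat > plan.py <<'E'
from kin import *
P=fit().x
UP=np.array([0,0,1.])
def az(a): a=np.radians(a);return np.array([np.cos(a),np.sin(a),0])
def pose(a,tilt,flip=1):
    "tool z tilted `tilt` deg from straight down towards azimuth a; closing axis horizontal"
    t=np.radians(tilt);z=az(a)*np.sin(t)-UP*np.cos(t);y=flip*az(a+90);return Ro.from_matrix(np.c_[np.cross(y,z),y,z])
def solve(g,R,q0,fwd=.024):
    t=np.array(g)+R.apply([0,0,fwd]);q,e=ik(t,R*Ro.from_euler('z',np.pi/2),P,q0);return t,q,e
def delta(t,R):
    "shift and turn in command units from the present pose"
    from plant import monitor
    s=monitor.state();w,x,y,z=s['tool_rot'];R0=Ro.from_quat([x,y,z,w])
    return ((t-s['tool_pos'])/.3).round(3),((R*R0.inv()).as_rotvec()/(np.pi/2)).round(3)
E
python3 - <<'E'
from plan import *
Q,L=data();print('fit',P.round(4),[ (fk(q,P)[0]-t).round(4).tolist() for q,t in Q])
B=[.541,.2685,.055];C=np.array([.4445,.069,.0617]);u=az(71);Pg=np.array([.569,-.143,.070])
for f in(1,-1):
  q=L[-1]['joint_pos'];print('flip',f)
  for n,g,R in[('prepick',[.44,.1,.2],pose(60,60,f)),('pick',B,pose(60,60,f)),('lift',[.52,.2,.25],pose(60,60,f)),('swing',[.5,.12,.25],pose(60,0,f)),('swing2',[.48,.08,.25],pose(60,-30,f)),('layup',C+u*.005+[0,0,.06],pose(71,-30,f)),('lay',C+u*.005,pose(71,-30,f))]:
    t,q,e=solve(g,R,q);print(n,q.round(2),round(e,4),fk(q,P)[2].round(2))
  q0=q
for f in(1,-1):
  q=q0.copy();q[5]+=0;print('flip2',f)
  for n,g,R in[('re',C,pose(71,30,f)),('up',C+[0,0,.15],pose(71,30,f)),('yaw1',[.45,0,.25],pose(120,30,f)),('yaw2',[.47,-.05,.25],pose(190,30,f)),('sw1',[.47,-.1,.25],pose(190,0,f)),('sw2',[.47,-.1,.25],pose(190,-30,f)),('over',Pg+[0,0,.1],pose(190,-60,f)),('place',Pg,pose(190,-60,f)),('place',Pg,pose(210,-60,f))]:
    t,q,e=solve(g,R,q);print(n,q.round(2),round(e,4),fk(q,P)[2].round(2))
E
```

```text
fit [ 7.420e-02 -3.000e-04  2.354e-01  4.267e-01  6.105e-01  2.798e-01
  9.310e-02] [[-0.0003, -0.0001, -0.0001], [-0.0003, 0.0003, -0.0], [0.0001, 0.0002, 0.0001], [0.0006, -0.0002, 0.0]]
flip 1
prepick [-0.49 -0.54  2.42  1.08  1.39 -0.25] 0.0 [ 0.33 -0.09  0.33]
pick [ 0.01  0.09  2.21  1.46  0.85 -0.55] 0.0 [0.43 0.08 0.18]
lift [-0.16 -0.39  2.23  1.11  1.13 -0.07] 0.0 [0.41 0.01 0.38]
swing [ 0.09 -0.21  1.87  0.    1.48  0.61] 0.0 [0.5  0.12 0.51]
swing2 [ 0.21 -0.04  1.77 -0.39  1.76  0.73] 0.0 [0.54 0.19 0.47]
layup [ 0.24 -0.02  1.98 -0.44  1.49  0.67] 0.0 [0.49 0.19 0.34]
lay [ 0.24  0.07  2.   -0.44  1.39  0.72] 0.0 [0.49 0.19 0.28]
flip -1
prepick [-0.49 -0.54  2.42  1.08  1.39  2.89] 0.0 [ 0.33 -0.09  0.33]
pick [0.01 0.09 2.21 1.46 0.85 2.59] 0.0 [0.43 0.08 0.18]
lift [-0.16 -0.39  2.23  1.11  1.13  3.07] 0.0 [0.41 0.01 0.38]
swing [-0.08 -0.29  1.96  0.29  1.43  3.14] 0.4055 [0.48 0.03 0.49]
swing2 [ 0.08 -0.14  1.82 -0.19  1.67  3.14] 0.6166 [0.53 0.12 0.5 ]
layup [ 0.05 -0.17  2.06 -0.16  1.38  3.14] 0.439 [0.47 0.1  0.38]
lay [ 0.03 -0.09  2.1  -0.13  1.25  3.14] 0
[... 545 characters left out ...]
1 [ 0.38 -0.17  0.24]
place [-0.65 -0.01  2.14  0.96  0.9  -3.14] 0.2608 [ 0.41 -0.22  0.26]
flip2 -1
re [-0.31 -0.23  2.29  0.58  1.14  2.9 ] 0.0 [ 0.4  -0.05  0.28]
up [-0.31 -0.46  2.18  0.53  1.43  3.08] 0.0 [ 0.4  -0.05  0.43]
yaw1 [-0.35 -0.16  1.88  0.34  1.82  2.28] 0.0 [ 0.51 -0.11  0.47]
yaw2 [-0.17  0.01  1.72 -0.18  1.9   1.21] 0.0 [ 0.6  -0.03  0.47]
sw1 [-0.36 -0.3   1.95 -0.    1.5   1.03] 0.0 [ 0.47 -0.1   0.51]
sw2 [-0.55 -0.63  2.22  0.37  1.16  0.77] 0.0 [ 0.34 -0.12  0.47]
over [-0.67 -0.29  2.31  1.26  0.74 -0.1 ] 0.0 [ 0.35 -0.18  0.3 ]
place [-0.67 -0.05  2.31  1.55  0.7  -0.49] 0.0 [ 0.35 -0.18  0.2 ]
place [-0.76  0.09  2.17  1.31  1.03 -0.54] 0.0 [ 0.38 -0.25  0.2 ]
```

```bash
python3 - <<'E'
from plan import *
Q,L=data();R=pose(60,60);B=np.array([.541,.2685,.055])
q=L[-1]['joint_pos']
for g in(B-R.apply([0,0,.13]),B):
    t,q,e=solve(g,R,q);print(t.round(4),q.round(2),delta(t,R))
E
```

```text
[0.4951 0.189  0.108 ] [-0.26 -0.24  2.37  1.22  1.09 -0.4 ] (array([ 0.249,  0.553, -1.092]), array([ 0.121,  1.296, -0.547]))
[0.5514 0.2865 0.043 ] [ 0.01  0.09  2.21  1.46  0.85 -0.55] (array([ 0.436,  0.878, -1.309]), array([ 0.121,  1.296, -0.547]))
```

arm_command([
  [75,[0,0.1,-0.2],[0.06,0.65,-0.27]],
  [75,[0,0.1,-0.2],[0.06,0.65,-0.27]],
  [75,[0,0.1,-0.2],[0.06,0.65,-0.27]],
  [75,[0,0.1,-0.3],[0.06,0.65,-0.27]],
  [75,[0,0.1,-0.3],[0.06,0.65,-0.27]],
  [75,[0,0.1,-0.3],[0.06,0.65,-0.27]],
  [75,[0,0.1,-0.3],[0.06,0.65,-0.27]],
  [75,[0,0.1,-0.3],[0.06,0.65,-0.27]],
  [75,[0,0.1,-0.3],[0.06,0.65,-0.27]],
  [75,[0,0.1,-0.3],[0.06,0.65,-0.27]],
  [75,[0,0.1,-0.3],[0.06,0.65,-0.27]],
])

```text
time: 3.28
tool_pos: [0.4208, 0.0522, 0.3465]
tool_rot: [-0.66, 0.662, -0.35, -0.057]
contact_force: [-0.5, 0.2, 0.3]
gripper_width: 0.879
grasp_force: 0.0
```

```bash
python3 log.py; python3 - <<'E'
from plan import *
Q,L=data();R=pose(60,60);B=np.array([.541,.2685,.055])
q=L[-1]['joint_pos']
for d in(.15,0):
    t,q,e=solve(B-R.apply([0,0,d]),R,q);print(t.round(4),q.round(2),delta(t,R))
E
```

```text
{'time': 3.2833, 'joint_pos': [-0.7768, -0.5079, 2.3049, 1.3571, 1.9054, 1.8574], 'tool_pos': [0.4208, 0.0522, 0.3465], 'tool_rot': [-0.6603, 0.662, -0.3499, -0.0569], 'contact_force': [-0.4541, 0.1511, 0.2763], 'gripper_width': 0.8786, 'grasp_force': 0.0}
[0.4864 0.174  0.118 ] [-0.3  -0.29  2.38  1.19  1.14 -0.38] (array([ 0.219,  0.406, -0.762]), array([ 0.061,  0.65 , -0.274]))
[0.5514 0.2865 0.043 ] [ 0.01  0.09  2.21  1.47  0.85 -0.55] (array([ 0.435,  0.781, -1.012]), array([ 0.061,  0.65 , -0.274]))
```

The logged orientations show I had the sign of the 90° tool offset wrong in `solve`, which swaps the two half-turn choices. I'll correct it and use the other one.

```bash
sed -i "s/R\*Ro.from_euler('z',np.pi\/2)/R*Ro.from_euler('z',-np.pi\/2)/" plan.py; python3 - <<'E'
from plan import *
Q,L=data();R=pose(60,60,-1);B=np.array([.541,.2685,.055])
q=L[-1]['joint_pos'];print((Ro.from_quat(np.roll(L[-1]['tool_rot'],-1)).inv()*fk(q,P)[1]*Ro.from_euler('z',np.pi/2)).as_rotvec().round(3))
for d in(.15,0):
    t,q,e=solve(B-R.apply([0,0,d]),R,q);print(t.round(4),q.round(2),e,delta(t,R))
E
```

```text
[0. 0. 0.]
[0.4864 0.174  0.118 ] [-0.3  -0.29  2.38  1.19  1.14 -0.38] 1.942890293094024e-15 (array([ 0.219,  0.406, -0.762]), array([-0.707, -1.089,  0.386]))
[0.5514 0.2865 0.043 ] [ 0.01  0.09  2.21  1.47  0.85 -0.55] 5.926015234081206e-11 (array([ 0.435,  0.781, -1.012]), array([-0.707, -1.089,  0.386]))
```

arm_command([
  [75,[0.05,0.1,-0.1],[-0.354,-0.545,0.193]],
  [75,[0.05,0.1,-0.1],[-0.354,-0.545,0.193]],
  [75,[0.05,0.1,-0.1],[-0.354,-0.545,0.193]],
  [75,[0.05,0.1,-0.1],[-0.354,-0.545,0.193]],
  [75,[0.05,0.1,-0.1],[-0.354,-0.545,0.193]],
  [75,[0.05,0.1,-0.1],[-0.354,-0.545,0.193]],
  [75,[0.05,0.1,-0.1],[-0.354,-0.545,0.193]],
  [75,[0.05,0.1,-0.1],[-0.354,-0.545,0.193]],
  [75,[0.05,0.1,-0.1],[-0.354,-0.545,0.193]],
  [75,[0.05,0.1,-0.1],[-0.354,-0.545,0.193]],
])

```text
time: 4.12
tool_pos: [0.436, 0.0828, 0.3157]
tool_rot: [-0.528, 0.819, 0.048, 0.217]
contact_force: [-0.9, -0.2, 0.3]
gripper_width: 0.882
grasp_force: 0.0
```

```bash
python3 log.py; python3 - <<'E'
from plan import *
Q,L=data();R=pose(60,60,-1);B=np.array([.541,.2685,.055])
q=L[-1]['joint_pos']
t,q,e=solve(B-R.apply([0,0,.15]),R,q);print(t.round(4),q.round(2),e,delta(t,R))
E
```

```text
{'time': 4.1167, 'joint_pos': [-0.6322, -0.4973, 2.242, 1.1592, 1.7868, 0.8489], 'tool_pos': [0.436, 0.0828, 0.3157], 'tool_rot': [-0.5283, 0.8195, 0.0483, 0.2167], 'contact_force': [-0.8702, -0.1727, 0.3106], 'gripper_width': 0.8816, 'grasp_force': 0.0}
[0.4864 0.174  0.118 ] [-0.3  -0.29  2.38  1.19  1.14 -0.38] 6.121769757783113e-12 (array([ 0.168,  0.304, -0.659]), array([-0.353, -0.546,  0.192]))
```

arm_command([
  [75,[0.05,0.1,-0.1],[-0.353,-0.546,0.192]],
  [75,[0.05,0.1,-0.2],[-0.353,-0.546,0.192]],
  [75,[0.05,0.1,-0.3],[-0.353,-0.546,0.192]],
  [75,[0.1,0.2,-0.4],[-0.353,-0.546,0.192]],
  [75,[0.1,0.2,-0.4],[-0.353,-0.546,0.192]],
  [75,[0.168,0.304,-0.55],[-0.353,-0.546,0.192]],
  [75,[0.168,0.304,-0.659],[-0.353,-0.546,0.192]],
  [75,[0.168,0.304,-0.659],[-0.353,-0.546,0.192]],
  [75,[0.168,0.304,-0.659],[-0.353,-0.546,0.192]],
  [75,[0.168,0.304,-0.659],[-0.353,-0.546,0.192]],
  [75,[0.168,0.304,-0.659],[-0.353,-0.546,0.192]],
])

```text
time: 5.03
tool_pos: [0.486, 0.1745, 0.1168]
tool_rot: [-0.252, 0.751, 0.43, 0.432]
contact_force: [0.2, -0.1, 0.1]
gripper_width: 0.879
grasp_force: 0.0
```

```bash
python3 log.py; python3 - <<'E'
from plan import *
Q,L=data();R=pose(60,60,-1);B=np.array([.541,.2685,.055])
q=L[-1]['joint_pos']
t,q,e=solve(B,R,q);print(t.round(4),q.round(2),e,delta(t,R))
from plant import vision
import cv2
F={n:vision.grab_frame(n)['color'][...,::-1] for n in('scene','top')}
cv2.imwrite('pics/m2.png',cv2.hconcat([cv2.resize(F['scene'][60:260,220:420],(390,390)),cv2.resize(F['top'][90:290,100:300],(390,390))]))
E
```

```text
{'time': 5.0333, 'joint_pos': [-0.3003, -0.2808, 2.3824, 1.1942, 1.1404, -0.379], 'tool_pos': [0.486, 0.1745, 0.1168], 'tool_rot': [-0.2524, 0.7515, 0.4301, 0.4319], 'contact_force': [0.1686, -0.1278, 0.0566], 'gripper_width': 0.8791, 'grasp_force': 0.0}
[0.5514 0.2865 0.043 ] [ 0.01  0.1   2.21  1.47  0.85 -0.55] 5.48311118730993e-11 (array([ 0.218,  0.373, -0.246]), array([-0.003, -0.004,  0.002]))
```

View pics/m2.png

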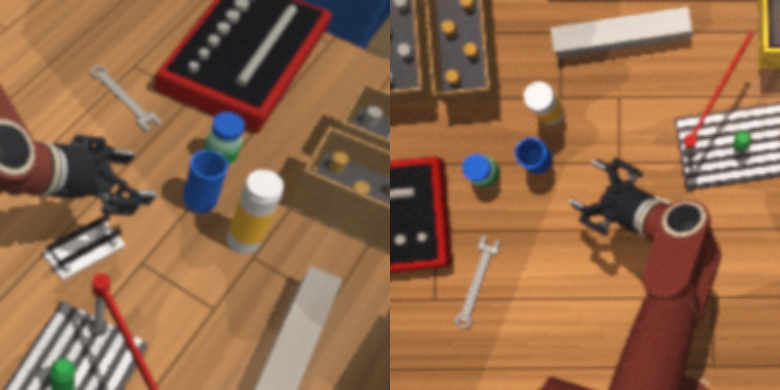

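The picture shows the open fingers at crop (610,195), aimed at the bowl at (533,155), with the can and jar clear. I'll advance along the tool axis and close.

arm_command([
  [75,[0.036,0.062,-0.041],[0,0,0]],
  [75,[0.073,0.124,-0.082],[0,0,0]],
  [75,[0.109,0.186,-0.123],[0,0,0]],
  [75,[0.145,0.249,-0.164],[0,0,0]],
  [75,[0.182,0.311,-0.205],[0,0,0]],
  [75,[0.2,0.342,-0.226],[0,0,0]],
  [75,[0.218,0.373,-0.246],[0,0,0]],
  [75,[0.218,0.373,-0.246],[0,0,0]],
])

```text
time: 5.8
tool_pos: [0.5518, 0.2872, 0.0426]
tool_rot: [-0.252, 0.751, 0.431, 0.432]
contact_force: [0.8, 0.2, -0.4]
gripper_width: 0.88
grasp_force: 0.0
```

arm_command([
  [50,[0,0,0],[0,0,0]],
  [50,[0,0,0],[0,0,0]],
  [50,[0,0,0],[0,0,0]],
  [50,[0,0,0],[0,0,0]],
  [50,[0,0,0],[0,0,0]],
  [50,[0,0,0],[0,0,0]],
])

```text
time: 6.3
tool_pos: [0.5516, 0.2859, 0.0436]
tool_rot: [-0.251, 0.751, 0.43, 0.433]
contact_force: [-0.1, -1.9, 2.4]
gripper_width: 0.671
grasp_force: 64.2
```

```bash
python3 log.py
```

```text
{'time': 6.3, 'joint_pos': [0.0048, 0.0975, 2.2064, 1.4669, 0.8511, -0.544], 'tool_pos': [0.5516, 0.2859, 0.0436], 'tool_rot': [-0.2512, 0.7511, 0.4305, 0.4329], 'contact_force': [-0.1025, -1.9325, 2.3885], 'gripper_width': 0.6708, 'grasp_force': 64.1685}
```

arm_command([
  [50,[0,0,0.05],[0,0,0]],
  [50,[0,0,0.15],[0,0,0]],
  [50,[0,0,0.25],[0,0,0]],
  [50,[0,0,0.35],[0,0,0]],
  [50,[-0.05,-0.1,0.45],[0,0,0]],
  [50,[-0.1,-0.2,0.55],[0,0,0]],
  [50,[-0.1,-0.25,0.65],[0,0,0]],
  [50,[-0.1,-0.25,0.65],[0,0,0]],
  [50,[-0.1,-0.25,0.65],[0,0,0]],
])

```text
time: 7.05
tool_pos: [0.5219, 0.2101, 0.2404]
tool_rot: [-0.25, 0.751, 0.431, 0.434]
contact_force: [0.3, 0.4, -2.0]
gripper_width: 0.677
grasp_force: 66.0
```

```bash
python3 log.py; python3 - <<'E'
from plan import *
from h import *
from plant import vision
import cv2,pickle
Q,L=data();q=L[-1]['joint_pos']
for n in('scene','top'):
    f=vision.grab_frame(n);H=hsv(f);C=cloud(f);tp=L[-1]['tool_pos']
    m=(H[...,0]>100)&(H[...,0]<130)&(H[...,1]>110)&(f['z_map']>0)&(np.linalg.norm(C-tp,axis=-1)<.12)&(C[...,2]>.13)
    S=C[m];z=np.percentile(S[:,2],95);T=S[S[:,2]>z-.009];print(n,len(S),S[:,2].min(),z,len(T),cv2.minEnclosingCircle((T[:,:2]*1000).astype(np.float32)),((T.min(0)+T.max(0))/2).round(4))
    cv2.imwrite(f'pics/m3{n}.png',f['color'][...,::-1])
R=Ro.from_quat(np.roll(L[-1]['tool_rot'],-1));print('grasp pt(19)',(tp-R.apply([0,0,.019])).round(4),'tool z',R.apply([0,0,1]).round(3))
for n,g,RR in[('sw0',[.5,.15,.27],pose(60,0,-1)),('sw-30',[.47,.1,.25],pose(71,-30,-1))]:
    t,q,e=solve(g,RR,q);print(n,t.round(4),q.round(2),e,delta(t,RR))
E
```

```text
{'time': 7.05, 'joint_pos': [-0.1845, -0.416, 2.2448, 1.1074, 1.1491, -0.064], 'tool_pos': [0.5219, 0.2101, 0.2404], 'tool_rot': [-0.2495, 0.7507, 0.4311, 0.434], 'contact_force': [0.2995, 0.3973, -1.9705], 'gripper_width': 0.677, 'grasp_force': 66.0363}
scene 535 0.20969848572390917 0.2950868329709154 184 ((512.8099975585938, 186.80322265625), 35.854148864746094) [0.5125 0.1868 0.2923]
top 309 0.19239991202430815 0.2945475979430022 73 ((511.00372314453125, 192.58981323242188), 30.06950569152832) [0.511 0.194 0.292]
grasp pt(19) [0.5136 0.1959 0.2499] tool z [ 0.436  0.749 -0.499]
sw0 [0.5   0.15  0.246] [ 0.15 -0.21  1.83  0.    1.51  0.67] 1.8368830038709394e-12 (array([-0.067, -0.205,  0.032]), array([-0.578,  0.33 ,  0.004]))
sw-30 [0.4661 0.0887 0.2292] [ 0.27 -0.08  1.81 -0.43  1.71  0.61] 2.914335439641036e-15 (array([-0.18 , -0.409, -0.024]), array([-0.912,  0.413,  0.101]))
```

The bowl is held upright: its rim is at 0.295 m and its centre about 24 mm behind the TCP. Next I'll swing it to mouth-sideways.

arm_command([
  [50,[-0.03,-0.05,0.03],[-0.912,0.413,0.101]],
  [50,[-0.03,-0.1,0.03],[-0.912,0.413,0.101]],
  [50,[-0.06,-0.15,0.03],[-0.912,0.413,0.101]],
  [50,[-0.06,-0.2,0.03],[-0.912,0.413,0.101]],
  [50,[-0.1,-0.25,0.03],[-0.912,0.413,0.101]],
  [50,[-0.1,-0.3,0.03],[-0.912,0.413,0.101]],
  [50,[-0.15,-0.35,0.03],[-0.912,0.413,0.101]],
  [50,[-0.18,-0.4,0],[-0.912,0.413,0.101]],
  [50,[-0.18,-0.41,0],[-0.912,0.413,0.101]],
  [50,[-0.18,-0.41,0],[-0.912,0.413,0.101]],
  [50,[-0.18,-0.41,0],[-0.912,0.413,0.101]],
  [50,[-0.18,-0.41,0],[-0.912,0.413,0.101]],
])

```text
time: 8.15
tool_pos: [0.4665, 0.0895, 0.2362]
tool_rot: [0.131, 0.795, 0.564, -0.181]
contact_force: [-0.5, -0.2, -2.1]
gripper_width: 0.673
grasp_force: 65.9
```

```bash
python3 log.py; python3 - <<'E'
from plan import *
Q,L=data();q=L[-1]['joint_pos'];C=np.array([.4445,.069,.0617]);u=az(71);R=pose(71,-30,-1)
for h in(.06,.012,0):
    t,q,e=solve(C+u*.0055+[0,0,h],R,q);print(t.round(4),q.round(2),e,delta(t,R))
E
```

```text
{'time': 8.15, 'joint_pos': [0.2482, -0.1227, 1.8225, -0.3764, 1.6899, 0.5867], 'tool_pos': [0.4665, 0.0895, 0.2362], 'tool_rot': [0.1309, 0.795, 0.5641, -0.1807], 'contact_force': [-0.491, -0.1648, -2.0614], 'gripper_width': 0.6729, 'grasp_force': 65.8588}
[0.4424 0.0629 0.1009] [ 0.24 -0.02  1.98 -0.44  1.49  0.68] 2.310873548072578e-09 (array([-0.08 , -0.089, -0.451]), array([-0.043,  0.018,  0.002]))
[0.4424 0.0629 0.0529] [ 0.24  0.06  2.   -0.44  1.41  0.71] 1.3717360580756122e-12 (array([-0.08 , -0.089, -0.611]), array([-0.043,  0.018,  0.002]))
[0.4424 0.0629 0.0409] [ 0.24  0.08  2.   -0.44  1.38  0.72] 1.5539368403150178e-11 (array([-0.08 , -0.089, -0.651]), array([-0.043,  0.018,  0.002]))
```

arm_command([
  [50,[-0.08,-0.089,-0.1],[-0.043,0.018,0.002]],
  [50,[-0.08,-0.089,-0.2],[-0.043,0.018,0.002]],
  [50,[-0.08,-0.089,-0.3],[-0.043,0.018,0.002]],
  [50,[-0.08,-0.089,-0.4],[-0.043,0.018,0.002]],
  [50,[-0.08,-0.089,-0.451],[-0.043,0.018,0.002]],
  [50,[-0.08,-0.089,-0.451],[-0.043,0.018,0.002]],
  [50,[-0.08,-0.089,-0.451],[-0.043,0.018,0.002]],
])

```text
time: 8.73
tool_pos: [0.4411, 0.062, 0.1001]
tool_rot: [0.148, 0.787, 0.561, -0.21]
contact_force: [0.7, 0.0, -0.7]
gripper_width: 0.675
grasp_force: 65.7
```

```bash
python3 log.py; cat > seen.py <<'E'
from plan import *
from h import *
from plant import vision
import cv2
def bowl(zmin=.04,c0=None,r=.12,save=None):
    ims=[]
    for n in('scene','top'):
        f=vision.grab_frame(n);H=hsv(f);C=cloud(f)
        m=(H[...,0]>100)&(H[...,0]<130)&(H[...,1]>110)&(f['z_map']>0)&(np.linalg.norm(C-c0,axis=-1)<r)&(C[...,2]>zmin)
        S=C[m];d=(S[:,:2]*1000).astype(np.float32)
        print(n,len(S),'z',np.percentile(S[:,2],[3,50,97]).round(4),cv2.minAreaRect(d))
        K=f['mtx'];c=f['R']@c0+f['t'];u,v=(K@c)[:2]/c[2];u,v=int(np.clip(u,70,441)),int(np.clip(v,70,313))
        ims.append(cv2.resize(f['color'][v-70:v+70,u-70:u+70,::-1],(390,390)))
    if save:cv2.imwrite(save,cv2.hconcat(ims))
E
python3 -c "
from seen import *
bowl(.06,np.array([.4445,.069,.12]),.1,'pics/m4.png')"
```

```text
{'time': 8.7333, 'joint_pos': [0.2347, -0.0198, 1.9828, -0.4316, 1.4873, 0.672], 'tool_pos': [0.4411, 0.062, 0.1001], 'tool_rot': [0.1478, 0.7872, 0.5608, -0.2098], 'contact_force': [0.7013, 0.0046, -0.7084], 'gripper_width': 0.6752, 'grasp_force': 65.731}
scene 537 z [0.1077 0.1404 0.1482] ((435.8378601074219, 63.035865783691406), (93.35133361816406, 70.36835479736328), 75.79878234863281)
top 317 z [0.1256 0.1447 0.1706] ((438.12811279296875, 54.940399169921875), (74.98784637451172, 59.55953598022461), 69.65795135498047)
```

View pics/m4.png

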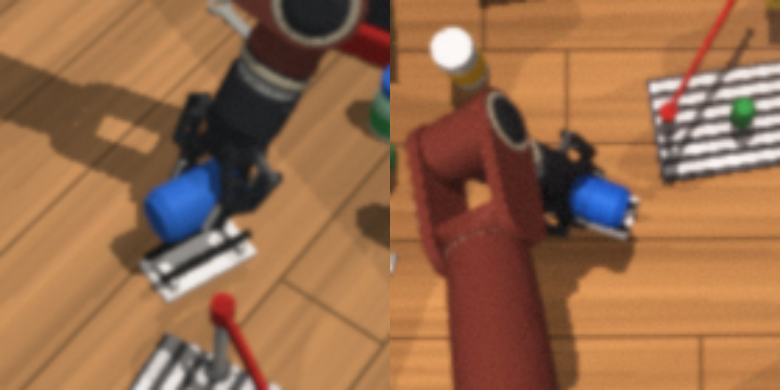

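The bowl hangs level above the cradle, with its closed end towards -u (right in the top crop) and its axis in line with the rails. I'll lower it gently.

arm_command([
  [50,[0.004,0.003,-0.07],[0,0,0]],
  [50,[0.004,0.003,-0.13],[0,0,0]],
  [50,[0.004,0.003,-0.16],[0,0,0]],
  [50,[0.004,0.003,-0.18],[0,0,0]],
  [50,[0.004,0.003,-0.187],[0,0,0]],
  [50,[0.004,0.003,-0.19],[0,0,0]],
  [50,[0.004,0.003,-0.19],[0,0,0]],
])

```text
time: 9.42
tool_pos: [0.4449, 0.0627, 0.0464]
tool_rot: [0.149, 0.788, 0.56, -0.207]
contact_force: [-0.0, 0.6, -1.3]
gripper_width: 0.678
grasp_force: 65.8
```

```bash
python3 log.py
```

```text
{'time': 9.4167, 'joint_pos': [0.2346, 0.0691, 1.9965, -0.4382, 1.3879, 0.72], 'tool_pos': [0.4449, 0.0627, 0.0464], 'tool_rot': [0.1494, 0.7884, 0.5599, -0.2066], 'contact_force': [-0.0374, 0.5514, -1.313], 'gripper_width': 0.678, 'grasp_force': 65.7938}
```

arm_command([
  [50,[0,0,-0.004],[0,0,0]],
  [50,[0,0,-0.007],[0,0,0]],
  [50,[0,0,-0.007],[0,0,0]],
])

```text
time: 9.67
tool_pos: [0.4451, 0.0628, 0.0448]
tool_rot: [0.15, 0.788, 0.56, -0.207]
contact_force: [-1.1, 2.2, 3.8]
gripper_width: 0.671
grasp_force: 66.4
```

```bash
python3 log.py; python3 -c "
from plan import *
Q,L=data()
for q,t in Q[-3:]: print(fk(q,P)[0].round(4),t)"
```

```text
{'time': 9.6667, 'joint_pos': [0.2348, 0.0723, 1.9964, -0.4387, 1.3852, 0.7219], 'tool_pos': [0.4451, 0.0628, 0.0448], 'tool_rot': [0.1496, 0.7885, 0.5597, -0.2067], 'contact_force': [-1.1003, 2.1849, 3.8327], 'gripper_width': 0.6712, 'grasp_force': 66.4235}
[0.4412 0.062  0.1001] [0.4410876778431866, 0.061961564840368535, 0.10006200752220137]
[0.445  0.0628 0.0464] [0.4449337895441536, 0.06274413061047203, 0.04640358164463117]
[0.4452 0.0628 0.0448] [0.44511777355754434, 0.06276530864190119, 0.044822114930984785]
```

arm_command([
  [50,[-0.004,0.001,-0.002],[0,0,0]],
  [50,[-0.007,0.002,-0.004],[0,0,0]],
  [50,[-0.007,0.002,-0.007],[0,0,0]],
  [50,[-0.007,0.002,-0.007],[0,0,0]],
])

```text
time: 10.0
tool_pos: [0.4441, 0.063, 0.0443]
tool_rot: [0.151, 0.788, 0.559, -0.207]
contact_force: [-1.7, 1.2, 11.4]
gripper_width: 0.674
grasp_force: 67.1
```

```bash
python3 log.py
```

```text
{'time': 10.0, 'joint_pos': [0.2369, 0.071, 1.9992, -0.4407, 1.3839, 0.7256], 'tool_pos': [0.4441, 0.063, 0.0443], 'tool_rot': [0.1509, 0.7884, 0.5595, -0.2065], 'contact_force': [-1.6936, 1.2235, 11.4333], 'gripper_width': 0.674, 'grasp_force': 67.1275}
```

arm_command([
  [58,[0,0,0.003],[0,0,0]],
  [61,[0,0,0.003],[0,0,0]],
  [64,[0,0,0.003],[0,0,0]],
  [68,[0,0,0.003],[0,0,0]],
  [75,[0,0,0.003],[0,0,0]],
  [80,[0,0,0.003],[0,0,0]],
  [80,[0,0,0.003],[0,0,0]],
  [80,[0.02,0.05,0.1],[0,0,0]],
  [80,[0.04,0.11,0.2],[0,0,0]],
  [80,[0.06,0.16,0.3],[0,0,0]],
  [80,[0.08,0.22,0.4],[0,0,0]],
  [80,[0.08,0.22,0.5],[0,0,0]],
])

```text
time: 11.0
tool_pos: [0.4668, 0.1312, 0.1928]
tool_rot: [0.149, 0.788, 0.561, -0.207]
contact_force: [0.0, 0.3, 1.1]
gripper_width: 0.935
grasp_force: 0.0
```

```bash
python3 log.py; python3 -c "
from seen import *
bowl(.03,np.array([.4445,.069,.07]),.1,'pics/m5.png')
Q,L=data();q=L[-1]['joint_pos'];C=np.array([.4445,.069,.0617])
for a,tl,h in((71,0,.15),(71,30,.11),(71,30,.0)):
    for f in(1,):
        R=pose(a,tl,f);t,q,e=solve(C-R.apply([0,0,h]),R,q);print(t.round(4),q.round(2),e,delta(t,R))
"
```

```text
{'time': 11.0, 'joint_pos': [0.3434, -0.0101, 1.8041, -0.3983, 1.6769, 0.7008], 'tool_pos': [0.4668, 0.1312, 0.1928], 'tool_rot': [0.1489, 0.7878, 0.5608, -0.2065], 'contact_force': [0.0139, 0.2956, 1.0734], 'gripper_width': 0.9353, 'grasp_force': 0.0}
scene 657 z [0.0498 0.0826 0.0914] ((448.0267639160156, 65.4666976928711), (98.59208679199219, 55.502952575683594), 73.16012573242188)
top 376 z [0.07   0.0862 0.0953] ((443.1925354003906, 71.64448547363281), (106.40382385253906, 54.84769821166992), 71.10370635986328)
[0.4445 0.069  0.1877] [-0.12 -0.39  2.08  0.15  1.44  3.14] 0.1963111733230542 (array([-0.083, -0.206, -0.032]), array([-0.154, -0.48 , -1.932]))
[0.4305 0.0283 0.1362] [-0.45 -0.42  2.25  0.53  1.4   2.91] 1.2470961763266783e-10 (array([-0.13 , -0.341, -0.204]), array([ 0.015,  0.009, -1.999]))
[0.4484 0.0803 0.0409] [-0.31 -0.22  2.28  0.58  1.14  2.9 ] 3.9160341636090824e-13 (array([-0.07 , -0.168, -0.521]), array([ 0.015,  0.009, -1.999]))
```

View pics/m5.png

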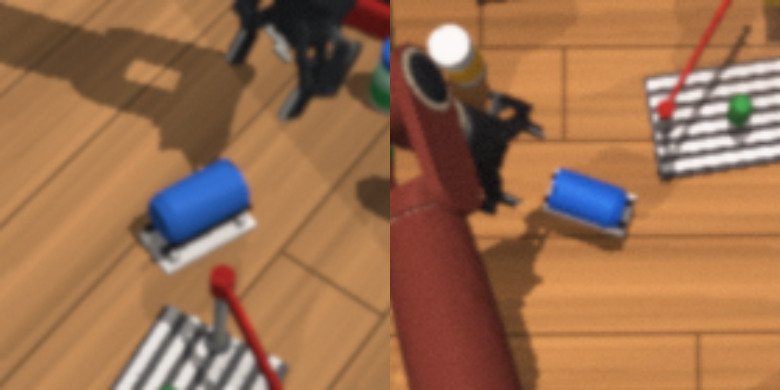

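The bowl rests squarely in the cradle, at (590,197) in the top crop, with its mouth to the left (+u). Next I'll turn the hand half round for the second grip.

arm_command([
  [80,[0,0,0.1],[0,0,-1]],
  [80,[0,0,0.1],[0,0,-1]],
  [80,[0,0,0.1],[0,0,-1]],
  [80,[-0.05,-0.1,0.1],[0,0,-1]],
  [80,[-0.05,-0.1,0.1],[0,0,-1]],
  [80,[-0.05,-0.1,0.1],[0,0,-1]],
  [80,[-0.07,-0.17,0.1],[0,0,-1]],
  [80,[-0.07,-0.17,0.1],[0,0,-1]],
  [80,[-0.07,-0.17,0.1],[0,0,-1]],
  [80,[-0.07,-0.17,0.1],[0,0,-1]],
  [80,[-0.07,-0.17,0.1],[0,0,-1]],
  [80,[-0.07,-0.17,0.1],[0,0,-1]],
])

```text
time: 12.1
tool_pos: [0.4449, 0.078, 0.2203]
tool_rot: [-0.033, 0.958, -0.131, -0.254]
contact_force: [0.1, -1.0, 0.3]
gripper_width: 0.94
grasp_force: 0.0
```

```bash
python3 log.py; python3 -c "
from seen import *
Q,L=data();q=L[-1]['joint_pos'];C=np.array([.4445,.070,.0617])
for a,tl,h in((71,30,.13),(71,30,.0)):
        R=pose(a,tl,1);t,q,e=solve(C-R.apply([0,0,h]),R,q);print(t.round(4),q.round(2),e,delta(t,R))
"
```

```text
{'time': 12.1, 'joint_pos': [-0.0563, -0.0199, 1.7669, 0.1086, 1.9013, 1.795], 'tool_pos': [0.4449, 0.078, 0.2203], 'tool_rot': [-0.0329, 0.9577, -0.131, -0.254], 'contact_force': [0.1451, -1.0421, 0.3055], 'gripper_width': 0.9396, 'grasp_force': 0.0}
[0.4272 0.0199 0.1535] [-0.47 -0.44  2.24  0.52  1.45  2.91] 3.787920359321628e-10 (array([-0.059, -0.194, -0.223]), array([ 0.005, -0.   , -1.039]))
[0.4484 0.0813 0.0409] [-0.31 -0.22  2.28  0.58  1.14  2.9 ] 4.1988676424686844e-11 (array([ 0.012,  0.011, -0.598]), array([ 0.005, -0.   , -1.039]))
```

arm_command([
  [80,[-0.01,-0.05,0],[0,0,-1]],
  [80,[-0.02,-0.1,0],[0,0,-1]],
  [80,[-0.059,-0.194,0],[0,0,-1]],
  [80,[-0.059,-0.194,0],[0,0,-1]],
  [80,[-0.059,-0.194,0],[0,0,-1]],
  [80,[-0.059,-0.194,0],[0,0,-1]],
  [80,[-0.059,-0.194,0],[0,0,-1]],
  [80,[-0.059,-0.194,0],[0,0,-1]],
  [80,[-0.059,-0.194,0],[0,0,-1]],
  [80,[-0.059,-0.194,0],[0,0,-1]],
  [80,[-0.059,-0.194,-0.05],[0,0,-1]],
  [80,[-0.059,-0.194,-0.1],[0,0,-1]],
])

```text
time: 13.1
tool_pos: [0.4277, 0.0194, 0.1909]
tool_rot: [0.197, -0.612, 0.749, 0.162]
contact_force: [-0.3, 0.6, -0.4]
gripper_width: 0.937
grasp_force: 0.0
```

```bash
python3 log.py; python3 -c "
from seen import *
Q,L=data();q=L[-1]['joint_pos'];C=np.array([.4445,.070,.0617])
for a,tl,h in((71,30,.13),(71,30,.0)):
        R=pose(a,tl,1);t,q,e=solve(C-R.apply([0,0,h]),R,q);print(t.round(4),q.round(2),e,delta(t,R))
"
```

```text
{'time': 13.1, 'joint_pos': [-0.4602, -0.4259, 2.1578, 0.4964, 1.5581, 2.8384], 'tool_pos': [0.4277, 0.0194, 0.1909], 'tool_rot': [0.1969, -0.6116, 0.7489, 0.1622], 'contact_force': [-0.3213, 0.6093, -0.3518], 'gripper_width': 0.9366, 'grasp_force': 0.0}
[0.4272 0.0199 0.1535] [-0.47 -0.44  2.24  0.52  1.45  2.91] 3.99263955230822e-14 (array([-0.002,  0.002, -0.125]), array([ 0.004, -0.003, -0.083]))
[0.4484 0.0813 0.0409] [-0.31 -0.22  2.28  0.58  1.14  2.9 ] 4.2099213004576086e-11 (array([ 0.069,  0.207, -0.5  ]), array([ 0.004, -0.003, -0.083]))
```

arm_command([
  [80,[0,0,-0.06],[0.004,-0.003,-0.083]],
  [80,[0,0,-0.125],[0.004,-0.003,-0.083]],
  [80,[0.017,0.052,-0.22],[0.004,-0.003,-0.083]],
  [80,[0.034,0.103,-0.31],[0.004,-0.003,-0.083]],
  [80,[0.05,0.15,-0.4],[0.004,-0.003,-0.083]],
  [80,[0.06,0.18,-0.45],[0.004,-0.003,-0.083]],
  [80,[0.069,0.207,-0.5],[0.004,-0.003,-0.083]],
  [80,[0.069,0.207,-0.5],[0.004,-0.003,-0.083]],
  [80,[0.069,0.207,-0.5],[0.004,-0.003,-0.083]],
])

```text
time: 13.85
tool_pos: [0.4467, 0.0826, 0.0401]
tool_rot: [0.209, -0.564, 0.784, 0.152]
contact_force: [1.1, -0.7, -0.1]
gripper_width: 0.941
grasp_force: 0.0
```

```bash
python3 log.py
```

```text
{'time': 13.85, 'joint_pos': [-0.3073, -0.2206, 2.2822, 0.5805, 1.1455, 2.8954], 'tool_pos': [0.4467, 0.0826, 0.0401], 'tool_rot': [0.2089, -0.564, 0.7842, 0.1524], 'contact_force': [1.0812, -0.6633, -0.1245], 'gripper_width': 0.9407, 'grasp_force': 0.0}
```

arm_command([
  [50,[0,0,0],[0,0,0]],
  [50,[0,0,0],[0,0,0]],
  [50,[0,0,0],[0,0,0]],
  [50,[0,0,0],[0,0,0]],
  [50,[0,0,0],[0,0,0]],
  [50,[0,0,0],[0,0,0]],
])

```text
time: 14.35
tool_pos: [0.4493, 0.0813, 0.0429]
tool_rot: [0.211, -0.564, 0.784, 0.15]
contact_force: [-2.3, -1.9, 6.0]
gripper_width: 0.676
grasp_force: 64.6
```

```bash
python3 log.py; python3 -c "
from seen import *
Q,L=data();q=L[-1]['joint_pos']
for n,g,R in[('up',[.45,.05,.16],pose(85,30,1)),('y1',[.46,0,.26],pose(130,30,1)),('y2',[.47,-.04,.26],pose(190,30,1)),('sw1',[.47,-.1,.26],pose(195,0,1)),('over',[.5,-.143,.19],pose(195,-60,1)),('pl',[.569,-.143,.07],pose(195,-60,1))]:
    t,q,e=solve(g,R,q);print(n,t.round(4),q.round(2),round(e,4),delta(t,R))
"
```

```text
{'time': 14.35, 'joint_pos': [-0.3084, -0.2236, 2.279, 0.5807, 1.1454, 2.8953], 'tool_pos': [0.4493, 0.0813, 0.0429], 'tool_rot': [0.2109, -0.5642, 0.7841, 0.1499], 'contact_force': [-2.3033, -1.8801, 5.9976], 'gripper_width': 0.6764, 'grasp_force': 64.565}
up [0.451  0.062  0.1392] [-0.34 -0.28  2.14  0.51  1.44  2.78] 0.0 (array([ 0.006, -0.065,  0.321]), array([0.   , 0.002, 0.151]))
y1 [0.4523 0.0092 0.2392] [-0.31 -0.1   1.82  0.28  1.87  2.15] 0.0 (array([ 0.01 , -0.241,  0.654]), array([-0.   ,  0.002,  0.651]))
y2 [ 0.4582 -0.0421  0.2392] [-0.15  0.    1.71 -0.17  1.92  1.22] 0.0 (array([ 0.03 , -0.411,  0.654]), array([-1.000e-03,  2.000e-03,  1.317e+00]))
sw1 [ 0.47  -0.1    0.236] [-0.36 -0.31  1.93 -0.    1.52  0.94] 0.0 (array([ 0.069, -0.604,  0.644]), array([-0.297, -0.276,  1.335]))
over [ 0.5201 -0.1376  0.178 ] [-0.82 -0.49  2.4   1.16  0.99 -0.09] 0.0 (array([ 0.236, -0.73 ,  0.45 ]), array([-0.857, -0.803,  1.034]))
pl [ 0.5891 -0.1376  0.058 ] [-0.7  -0.01  2.28  1.49  0.79 -0.5 ] 0.0 (array([ 0.466, -0.73 ,  0.05 ]), array([-0.857, -0.803,  1.034]))
```

arm_command([
  [50,[0,0,0.05],[0,0,0]],
  [50,[0,0,0.13],[0,0,0]],
  [50,[0,-0.02,0.25],[0,0,0.15]],
  [50,[0,-0.06,0.35],[0,0,0.65]],
  [50,[0.01,-0.1,0.45],[0,0,0.65]],
  [50,[0.01,-0.15,0.55],[0,0,0.65]],
  [50,[0.01,-0.2,0.65],[0,0,0.65]],
  [50,[0.01,-0.24,0.7],[0,0,0.65]],
  [50,[0.01,-0.24,0.7],[0,0,0.65]],
  [50,[0.01,-0.24,0.7],[0,0,0.65]],
  [50,[0.01,-0.24,0.7],[0,0,0.65]],
])

```text
time: 15.27
tool_pos: [0.4519, 0.0101, 0.2514]
tool_rot: [-0.109, 0.876, -0.407, -0.234]
contact_force: [-1.0, 0.5, -1.5]
gripper_width: 0.673
grasp_force: 64.9
```

```bash
python3 log.py; python3 -c "
from seen import *
bowl(.15,np.array([.455,.0,.26]),.12)
Q,L=data();q=L[-1]['joint_pos']
for n,g,R in[('y2',[.47,-.04,.26],pose(190,30,1)),('sw1',[.47,-.1,.26],pose(195,0,1))]:
    t,q,e=solve(g,R,q);print(n,t.round(4),q.round(2),round(e,4),delta(t,R))
"
```

```text
{'time': 15.2667, 'joint_pos': [-0.3118, -0.1144, 1.8053, 0.2829, 1.8928, 2.1585], 'tool_pos': [0.4519, 0.0101, 0.2514], 'tool_rot': [-0.1091, 0.8761, -0.4071, -0.2343], 'contact_force': [-1.0274, 0.5235, -1.4732], 'gripper_width': 0.6729, 'grasp_force': 64.8903}
scene 234 z [0.2547 0.2783 0.2936] ((490.617431640625, -34.36248779296875), (52.979408264160156, 19.868141174316406), 55.63661193847656)
top 221 z [0.2801 0.2944 0.3018] ((445.7889404296875, 14.151775360107422), (55.326805114746094, 61.751556396484375), 42.519805908203125)
y2 [ 0.4582 -0.0421  0.2392] [-0.15  0.    1.71 -0.17  1.92  1.22] 0.0 (array([ 0.024, -0.175, -0.039]), array([ 0.   , -0.   ,  0.668]))
sw1 [ 0.47  -0.1    0.236] [-0.36 -0.31  1.93 -0.    1.52  0.94] 0.0 (array([ 0.063, -0.368, -0.049]), array([-0.106, -0.336,  0.706]))
```

arm_command([
  [50,[0.01,-0.05,0],[-0.106,-0.336,0.706]],
  [50,[0.02,-0.1,0],[-0.106,-0.336,0.706]],
  [50,[0.03,-0.15,0],[-0.106,-0.336,0.706]],
  [50,[0.03,-0.2,0],[-0.106,-0.336,0.706]],
  [50,[0.03,-0.25,0],[-0.106,-0.336,0.706]],
  [50,[0.03,-0.3,0],[-0.106,-0.336,0.706]],
  [50,[0.03,-0.35,0],[-0.106,-0.336,0.706]],
  [50,[0.03,-0.37,0],[-0.106,-0.336,0.706]],
  [50,[0.03,-0.37,0],[-0.106,-0.336,0.706]],
  [50,[0.03,-0.37,0],[-0.106,-0.336,0.706]],
  [50,[0.03,-0.37,0],[-0.106,-0.336,0.706]],
])

```text
time: 16.28
tool_pos: [0.4585, -0.1004, 0.2509]
tool_rot: [-0.0, 0.991, 0.131, 0.001]
contact_force: [0.1, -0.1, -1.8]
gripper_width: 0.674
grasp_force: 64.9
```

```bash
python3 log.py; python3 -c "
from seen import *
Q,L=data();q=L[-1]['joint_pos']
for n,g,R in[('mid',[.46,-.13,.25],pose(195,-30,1)),('over',[.46,-.143,.22],pose(195,-60,1))]:
    t,q,e=solve(g,R,q);print(n,t.round(4),q.round(2),round(e,4),delta(t,R))
"
```

```text
{'time': 16.2833, 'joint_pos': [-0.3753, -0.3467, 1.9387, 0.0015, 1.5476, 0.9336], 'tool_pos': [0.4585, -0.1004, 0.2509], 'tool_rot': [-0.0002, 0.9914, 0.1305, 0.0012], 'contact_force': [0.0589, -0.1297, -1.8242], 'gripper_width': 0.6744, 'grasp_force': 64.881}
mid [ 0.4716 -0.1269  0.2292] [-0.65 -0.59  2.21  0.43  1.22  0.57] 0.0 (array([ 0.044, -0.088, -0.072]), array([ 0.086, -0.32 , -0.   ]))
over [ 0.4801 -0.1376  0.208 ] [-0.92 -0.68  2.46  1.09  1.13  0.  ] 0.0 (array([ 0.072, -0.124, -0.143]), array([ 0.172, -0.642, -0.   ]))
```

arm_command([
  [50,[0.01,-0.02,0],[0.172,-0.642,0]],
  [50,[0.02,-0.04,0],[0.172,-0.642,0]],
  [50,[0.04,-0.06,-0.03],[0.172,-0.642,0]],
  [50,[0.04,-0.08,-0.06],[0.172,-0.642,0]],
  [50,[0.05,-0.1,-0.08],[0.172,-0.642,0]],
  [50,[0.06,-0.12,-0.1],[0.172,-0.642,0]],
  [50,[0.072,-0.124,-0.12],[0.172,-0.642,0]],
  [50,[0.072,-0.124,-0.143],[0.172,-0.642,0]],
  [50,[0.072,-0.124,-0.143],[0.172,-0.642,0]],
  [50,[0.072,-0.124,-0.143],[0.172,-0.642,0]],
  [50,[0.072,-0.124,-0.143],[0.172,-0.642,0]],
])

```text
time: 17.2
tool_pos: [0.4812, -0.1383, 0.2075]
tool_rot: [-0.066, 0.86, 0.112, 0.494]
contact_force: [-0.2, 0.6, -0.7]
gripper_width: 0.671
grasp_force: 65.0
```

```bash
python3 log.py; cat >> seen.py <<'E'
def held(save=None):
    "bowl held upside down: flat end disc and side outline"
    L=data()[1][-1];tp=np.array(L['tool_pos']);ims=[]
    R=Ro.from_quat(np.roll(L['tool_rot'],-1));print('expected axis pt',(tp-R.apply([0,0,.024])).round(4),'toolz',R.apply([0,0,1]).round(3))
    for n in('scene','top'):
        f=vision.grab_frame(n);H=hsv(f);C=cloud(f)
        m=(H[...,0]>100)&(H[...,0]<130)&(H[...,1]>110)&(f['z_map']>0)&(np.linalg.norm(C-tp,axis=-1)<.1)
        S=C[m];zt=np.percentile(S[:,2],90);T=S[np.abs(S[:,2]-zt)<.012];k=T[:,:2].mean(0);k2=cv2.minEnclosingCircle((T[:,:2]*1000).astype(np.float32))
        A=np.c_[T[:,:2]-k,np.ones(len(T))];c=np.linalg.lstsq(A,T[:,2],rcond=None)[0]
        print(n,len(S),'z range',np.percentile(S[:,2],[2,98]).round(4),'top disc n',len(T),'centre',k2,'mean',k.round(4),'slope',c.round(3))
        K=f['mtx'];c=f['R']@tp+f['t'];u,v=(K@c)[:2]/c[2];u,v=int(np.clip(u,70,441)),int(np.clip(v,70,313))
        ims.append(cv2.resize(f['color'][v-70:v+70,u-70:u+70,::-1],(390,390)))
    if save:cv2.imwrite(save,cv2.hconcat(ims))
E
python3 -c "
from seen import *
held('pics/m6.png')
Q,L=data();q=L[-1]['joint_pos']
for n,g,R in[('near',[.569,-.143,.17],pose(195,-60,1)),('down',[.569,-.143,.07],pose(195,-60,1))]:
    t,q,e=solve(g,R,q);print(n,t.round(4),q.round(2),round(e,4),delta(t,R))
"
```

```text
{'time': 17.2, 'joint_pos': [-0.9156, -0.6712, 2.4572, 1.0855, 1.1247, 0.0079], 'tool_pos': [0.4812, -0.1383, 0.2075], 'tool_rot': [-0.0658, 0.8597, 0.1116, 0.494], 'contact_force': [-0.2423, 0.607, -0.6904], 'gripper_width': 0.6713, 'grasp_force': 64.9635}
expected axis pt [ 0.4612 -0.1437  0.2196] toolz [ 0.835  0.223 -0.503]
scene 726 z range [0.1805 0.2705] top disc n 426 centre ((464.96844482421875, -146.6746063232422), 28.519302368164062) mean [ 0.4672 -0.1487] slope [-0.093  0.093  0.267]
top 254 z range [0.2218 0.277 ] top disc n 213 centre ((462.0984191894531, -145.06112670898438), 28.812637329101562) mean [ 0.4617 -0.1444] slope [0.031 0.004 0.27 ]
near [ 0.5891 -0.1376  0.158 ] [-0.7  -0.25  2.27  1.26  0.84 -0.16] 0.0 (array([ 0.356,  0.003, -0.173]), array([ 0.001, -0.001, -0.   ]))
down [ 0.5891 -0.1376  0.058 ] [-0.7  -0.01  2.28  1.49  0.79 -0.5 ] 0.0 (array([ 0.356,  0.003, -0.507]), array([ 0.001, -0.001, -0.   ]))
```

View pics/m6.png

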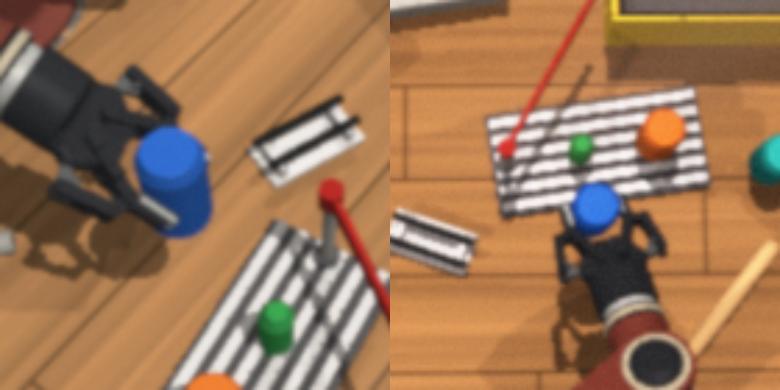

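The bowl is upside down. Both views agree that the bowl-to-peg offset is (0.105, 0.003) m. I'll move over the peg.

arm_command([
  [50,[0.08,0,0],[0,0,0]],
  [50,[0.16,0,0],[0,0,0]],
  [50,[0.24,0.005,0],[0,0,0]],
  [50,[0.31,0.01,-0.04],[0,0,0]],
  [50,[0.35,0.01,-0.1],[0,0,0]],
  [50,[0.35,0.01,-0.16],[0,0,0]],
  [50,[0.35,0.01,-0.18],[0,0,0]],
  [50,[0.35,0.01,-0.18],[0,0,0]],
  [50,[0.35,0.01,-0.18],[0,0,0]],
])

```text
time: 18.05
tool_pos: [0.5873, -0.135, 0.1555]
tool_rot: [-0.065, 0.859, 0.114, 0.495]
contact_force: [-0.4, -1.0, -0.8]
gripper_width: 0.672
grasp_force: 64.9
```

```bash
python3 log.py;python3 -c "
from seen import *
held('pics/m7.png')"
```

```text
{'time': 18.05, 'joint_pos': [-0.6938, -0.2525, 2.281, 1.2575, 0.8375, -0.1676], 'tool_pos': [0.5873, -0.135, 0.1555], 'tool_rot': [-0.0649, 0.8589, 0.1137, 0.4952], 'contact_force': [-0.3538, -1.0252, -0.8255], 'gripper_width': 0.6716, 'grasp_force': 64.8738}
expected axis pt [ 0.5672 -0.1404  0.1675] toolz [ 0.836  0.224 -0.501]
scene 662 z range [0.129  0.2187] top disc n 431 centre ((570.54296875, -142.58425903320312), 29.006010055541992) mean [ 0.572  -0.1448] slope [-0.076  0.075  0.215]
top 221 z range [0.1642 0.2231] top disc n 185 centre ((566.4437255859375, -141.15277099609375), 27.5917911529541) mean [ 0.5658 -0.1406] slope [0.057 0.009 0.217]
```

View pics/m7.png

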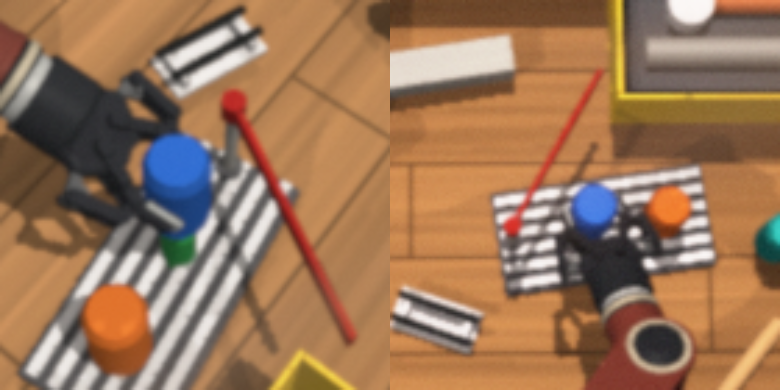

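The bowl sits directly over the peg: the green peg shows below its rim at (178,248) in the scene crop, and the centres agree to about 1 mm in both views. I'll lower it.

arm_command([
  [50,[0,0,-0.04],[0,0,0]],
  [50,[0,0,-0.08],[0,0,0]],
  [50,[0,0,-0.12],[0,0,0]],
  [50,[0,0,-0.15],[0,0,0]],
  [50,[0,0,-0.15],[0,0,0]],
])

```text
time: 18.57
tool_pos: [0.5862, -0.1351, 0.1088]
tool_rot: [-0.065, 0.859, 0.113, 0.495]
contact_force: [-0.4, 0.9, -2.6]
gripper_width: 0.674
grasp_force: 64.9
```

arm_command([
  [50,[0,0,-0.03],[0,0,0]],
  [50,[0,0,-0.06],[0,0,0]],
  [50,[0,0,-0.09],[0,0,0]],
  [50,[0,0,-0.12],[0,0,0]],
  [50,[0,0,-0.14],[0,0,0]],
  [50,[0,0,-0.14],[0,0,0]],
  [50,[0,0,-0.14],[0,0,0]],
])

```text
time: 19.15
tool_pos: [0.5871, -0.1355, 0.0684]
tool_rot: [-0.065, 0.859, 0.114, 0.495]
contact_force: [0.1, -0.3, -1.5]
gripper_width: 0.678
grasp_force: 64.9
```

```bash
python3 log.py;python3 -c "
from seen import *
held()"
```

```text
{'time': 19.15, 'joint_pos': [-0.6947, -0.0432, 2.2885, 1.459, 0.7913, -0.4602], 'tool_pos': [0.5871, -0.1355, 0.0684], 'tool_rot': [-0.0645, 0.8588, 0.1135, 0.4953], 'contact_force': [0.1466, -0.278, -1.4824], 'gripper_width': 0.678, 'grasp_force': 64.9415}
expected axis pt [ 0.567  -0.1408  0.0804] toolz [ 0.836  0.223 -0.501]
scene 546 z range [0.0403 0.1316] top disc n 369 centre ((568.51220703125, -142.5712127685547), 29.33020782470703) mean [ 0.5713 -0.1451] slope [-0.065  0.067  0.127]
top 210 z range [0.0652 0.1368] top disc n 161 centre ((566.4970703125, -141.18679809570312), 28.266565322875977) mean [ 0.567  -0.1411] slope [ 0.02  -0.039  0.13 ]
```

arm_command([
  [50,[0,0,-0.008],[0,0,0]],
  [50,[0,0,-0.016],[0,0,0]],
  [50,[0,0,-0.022],[0,0,0]],
  [50,[0,0,-0.027],[0,0,0]],
  [50,[0,0,-0.027],[0,0,0]],
])

```text
time: 19.67
tool_pos: [0.5865, -0.1349, 0.0588]
tool_rot: [-0.065, 0.859, 0.113, 0.495]
contact_force: [0.5, -0.3, -1.8]
gripper_width: 0.671
grasp_force: 64.9
```

arm_command([
  [50,[0,0,-0.003],[0,0,0]],
  [50,[0,0,-0.005],[0,0,0]],
  [50,[0,0,-0.005],[0,0,0]],
])

```text
time: 19.92
tool_pos: [0.587, -0.1351, 0.0583]
tool_rot: [-0.065, 0.859, 0.114, 0.495]
contact_force: [0.4, 0.5, -0.4]
gripper_width: 0.672
grasp_force: 65.2
```

arm_command([
  [50,[0,0,-0.003],[0,0,0]],
  [50,[0,0,-0.005],[0,0,0]],
  [50,[0,0,-0.005],[0,0,0]],
])

```text
time: 20.17
tool_pos: [0.5877, -0.1353, 0.0582]
tool_rot: [-0.065, 0.858, 0.114, 0.496]
contact_force: [-3.6, 2.2, 5.8]
gripper_width: 0.674
grasp_force: 65.7
```

arm_command([
  [50,[0,0,-0.003],[0,0,0]],
  [50,[0,0,-0.003],[0,0,0]],
])

```text
time: 20.33
tool_pos: [0.5882, -0.1353, 0.0582]
tool_rot: [-0.065, 0.858, 0.114, 0.497]
contact_force: [-5.1, 2.1, 9.6]
gripper_width: 0.673
grasp_force: 65.9
```

```bash
python3 log.py;python3 -c "
from seen import *
held()"
```

```text
{'time': 20.3333, 'joint_pos': [-0.6944, -0.011, 2.2844, 1.4913, 0.7917, -0.5041], 'tool_pos': [0.5882, -0.1353, 0.0582], 'tool_rot': [-0.065, 0.8576, 0.1143, 0.4971], 'contact_force': [-5.0783, 2.1124, 9.5819], 'gripper_width': 0.6731, 'grasp_force': 65.9347}
expected axis pt [ 0.5681 -0.1407  0.0702] toolz [ 0.838  0.225 -0.497]
scene 528 z range [0.0331 0.1211] top disc n 367 centre ((570.4934692382812, -143.54608154296875), 28.455984115600586) mean [ 0.572  -0.1454] slope [-0.059  0.087  0.117]
top 213 z range [0.0558 0.1264] top disc n 165 centre ((567.99072265625, -141.11724853515625), 28.72140121459961) mean [ 0.5674 -0.1407] slope [-0.011 -0.006  0.119]
```

The bowl is on the deck: its top is at 0.12 m, the same as the orange bowl, and the force is upward. I'll release and back off along the tool axis.

arm_command([
  [57,[0,0,0.003],[0,0,0]],
  [60,[0,0,0.003],[0,0,0]],
  [63,[0,0,0.003],[0,0,0]],
  [68,[0,0,0.003],[0,0,0]],
  [76,[0,0,0.003],[0,0,0]],
  [76,[0,0,0.003],[0,0,0]],
  [76,[-0.05,-0.013,0.03],[0,0,0]],
  [76,[-0.12,-0.032,0.07],[0,0,0]],
  [76,[-0.2,-0.054,0.12],[0,0,0]],
  [76,[-0.3,-0.08,0.18],[0,0,0]],
  [76,[-0.4,-0.107,0.3],[0,0,0]],
  [76,[-0.4,-0.107,0.4],[0,0,0]],
])

```text
time: 21.43
tool_pos: [0.4637, -0.1671, 0.1732]
tool_rot: [-0.066, 0.86, 0.111, 0.493]
contact_force: [1.1, -0.5, -0.5]
gripper_width: 0.889
grasp_force: 0.0
```

```bash
python3 log.py; cat > chk.py <<'E'
from seen import *
for n in('scene','top'):
    f=vision.grab_frame(n);H=hsv(f);C=cloud(f);h=H[...,0].astype(int)
    for nm,hm,c0 in(('blue',(h>100)&(h<130),[.569,-.143,.07]),('orange',(h>2)&(h<21),[.585,-.251,.07])):
        m=hm&(H[...,1]>110)&(f['z_map']>0)&(np.linalg.norm(C-c0,axis=-1)<.09)&(C[...,2]>.024)
        S=C[m];T=S[S[:,2]>.105];print(n,nm,len(S),np.percentile(S[:,2],[2,50,98]).round(4),cv2.minEnclosingCircle((T[:,:2]*1000).astype(np.float32)))
    m=((h>172)|(h<7))&(H[...,1]>120)&(f['z_map']>0)&(C[...,2]>.138)&(C[...,2]<.17)&(np.linalg.norm(C[...,:2]-[.554,-.039],axis=-1)<.26)&(C[...,0]>.53)
    d=(C[m][:,:2]*1000).astype(np.float32);l=cv2.fitLine(d,cv2.DIST_HUBER,0,.01,.01).ravel();s=np.sign(-l[1]);print(n,'keeper az',np.degrees(np.arctan2(l[1]*s,l[0]*s)).round(2),len(d),l[2:].round(1))
E
python3 - <<'E'
from chk import *
Q,L=data();q=L[-1]['joint_pos']
h=np.array([.554,-.039]);
for n,g,R in[('v',[.40,-.2,.30],pose(195,0,1)),('v2',[.62,-.0,.30],pose(150,0,1)),('far',[.72,-.05,.24],pose(150,0,1))]:
    t,q,e=solve(g,R,q,0);print(n,t.round(4),q.round(2),round(e,4),delta(t,R))
E
```

```text
{'time': 21.4333, 'joint_pos': [-1.013, -0.579, 2.466, 1.1183, 1.1623, -0.1359], 'tool_pos': [0.4637, -0.1671, 0.1732], 'tool_rot': [-0.0656, 0.8603, 0.111, 0.4932], 'contact_force': [1.1225, -0.4699, -0.4868], 'gripper_width': 0.8889, 'grasp_force': 0.0}
scene blue 601 [0.0306 0.1138 0.1214] ((568.9443969726562, -142.0620880126953), 29.843727111816406)
scene orange 660 [0.0332 0.116  0.1213] ((585.8709716796875, -250.94515991210938), 29.636537551879883)
scene keeper az -29.36 408 [649.4 -94.5]
top blue 216 [0.0392 0.1171 0.125 ] ((566.9962768554688, -141.82586669921875), 29.133785247802734)
top orange 246 [0.0369 0.1166 0.1243] ((584.0558471679688, -249.61575317382812), 30.02532958984375)
top keeper az -29.65 149 [646.7 -91.7]
v [ 0.4 -0.2  0.3] [-0.63 -0.42  1.91  0.    1.65  0.68] 0.0 (array([-0.226, -0.098,  0.39 ]), array([-0.164,  0.649, -0.003]))
v2 [0.62 0.   0.3 ] [-0.12  0.01  1.54  0.    1.59  1.97] 0.0 (array([0.507, 0.569, 0.39 ]), array([ 0.099,  0.678, -0.455]))
far [ 0.72 -0.05  0.24] [-0.17  0.27  1.36  0.    1.52  1.92] 0.0 (array([0.841, 0.402, 0.19 ]), array([ 0.099,  0.678, -0.455]))
```

The blue bowl is released and upright on its peg, at the same height as the orange one. The keeper hasn't moved (az -29.5°) and should end at -81.6°. Next I'll plan the push with closed fingers, tool pointing down.

```bash
cat > push.py <<'E'
from plan import *
H=np.array([.554,-.039])
def wp(th,off,z,r=.15):
    e=az(th);n=az(th+90);return np.r_[H+r*e[:2]+off*n[:2],z],pose(th+270,0,1)
E
python3 - <<'E'
from push import *
Q,L=data();q=L[-1]['joint_pos']
for n,a in(('hi',(-29.5,.055,.26)),('lo',(-29.5,.055,.138)),('touch',(-29.5,.016,.138)),('mid',(-55,.016,.138)),('end',(-81.6,.015,.138))):
    g,R=wp(*a);t,q,e=solve(g,R,q,0);print(n,t.round(4),q.round(2),round(e,4),delta(t,R))
g,R=wp(-29.5,.055,.26);print('up',delta(np.array([.46,-.167,.32]),R))
E
```

```text
hi [ 0.7116 -0.065   0.26  ] [-0.2   0.25  1.35  0.    1.54  0.32] 0.0 (array([0.813, 0.352, 0.257]), array([-0.412,  0.548,  0.454]))
lo [ 0.7116 -0.065   0.138 ] [-0.2   0.32  1.46 -0.    1.35  0.32] 0.0 (array([ 0.813,  0.352, -0.15 ]), array([-0.412,  0.548,  0.454]))
touch [ 0.6924 -0.0989  0.138 ] [-0.25  0.29  1.5  -0.    1.35  0.27] 0.0 (array([ 0.749,  0.239, -0.15 ]), array([-0.412,  0.548,  0.454]))
mid [ 0.6531 -0.1527  0.138 ] [-0.34  0.23  1.58 -0.    1.33  0.62] 0.0 (array([ 0.618,  0.06 , -0.15 ]), array([-0.276,  0.613,  0.198]))
end [ 0.5908 -0.1852  0.138 ] [-0.42  0.11  1.71 -0.    1.32  1.  ] 0.0 (array([ 0.41 , -0.048, -0.15 ]), array([-0.127,  0.657, -0.069]))
up (array([-0.026,  0.012,  0.457]), array([-0.412,  0.548,  0.454]))
```

arm_command([
  [40,[0,0,0.12],[0,0,0]],
  [20,[0,0,0.24],[-0.412,0.548,0.454]],
  [0,[0,0,0.36],[-0.412,0.548,0.454]],
  [0,[0,0,0.5],[-0.412,0.548,0.454]],
  [0,[0,0,0.5],[-0.412,0.548,0.454]],
  [0,[0,0,0.5],[-0.412,0.548,0.454]],
  [0,[0,0,0.5],[-0.412,0.548,0.454]],
  [0,[0,0,0.5],[-0.412,0.548,0.454]],
  [0,[0,0,0.5],[-0.412,0.548,0.454]],
  [0,[0,0,0.5],[-0.412,0.548,0.454]],
  [0,[0,0,0.5],[-0.412,0.548,0.454]],
  [0,[0,0,0.5],[-0.412,0.548,0.454]],
])

```text
time: 22.53
tool_pos: [0.4683, -0.166, 0.3247]
tool_rot: [-0.003, 0.865, 0.502, -0.007]
contact_force: [-0.1, -0.2, 0.2]
gripper_width: -0.002
grasp_force: 0.0
```

```bash
python3 log.py; python3 - <<'E'
from push import *
for n,a in(('hi',(-29.5,.055,.26)),('lo',(-29.5,.055,.138))):
    g,R=wp(*a);print(n,g.round(4),delta(g,R))
E
```

```text
{'time': 22.5333, 'joint_pos': [-0.4858, -0.287, 1.7714, -0.0085, 1.67, 0.032], 'tool_pos': [0.4683, -0.166, 0.3247], 'tool_rot': [-0.0032, 0.8647, 0.5022, -0.007], 'contact_force': [-0.1015, -0.2139, 0.2204], 'gripper_width': -0.0018, 'grasp_force': 0.0}
hi [ 0.7116 -0.065   0.26  ] (array([ 0.811,  0.337, -0.216]), array([ 0.001, -0.01 ,  0.002]))
lo [ 0.7116 -0.065   0.138 ] (array([ 0.811,  0.337, -0.622]), array([ 0.001, -0.01 ,  0.002]))
```

arm_command([
  [0,[0.13,0.05,0],[0,-0.01,0]],
  [0,[0.26,0.1,0],[0,-0.01,0]],
  [0,[0.39,0.16,0],[0,-0.01,0]],
  [0,[0.52,0.22,0],[0,-0.01,0]],
  [0,[0.65,0.27,0],[0,-0.01,0]],
  [0,[0.75,0.32,-0.03],[0,-0.01,0]],
  [0,[0.811,0.337,-0.1],[0,-0.01,0]],
  [0,[0.811,0.337,-0.2],[0,-0.01,0]],
  [0,[0.811,0.337,-0.216],[0,-0.01,0]],
  [0,[0.811,0.337,-0.216],[0,-0.01,0]],
])

```text
time: 23.37
tool_pos: [0.7084, -0.0652, 0.2552]
tool_rot: [-0.002, 0.866, 0.5, -0.002]
contact_force: [-0.0, 0.3, -0.9]
gripper_width: 0.0
grasp_force: 0.0
```

```bash
python3 log.py; python3 - <<'E'
from push import *
for a in((-29.5,.055,.138),(-29.5,.025,.138),(-29.5,.015,.138),(-40,.015,.138),(-50,.015,.138),(-60,.015,.138)):
    g,R=wp(*a);print(a,g.round(4),delta(g,R))
from plant import vision
import cv2
F={n:vision.grab_frame(n)['color'][...,::-1] for n in('scene','top')}
cv2.imwrite('pics/m8.png',cv2.hconcat([cv2.resize(F['scene'][150:350,180:380],(390,390)),cv2.resize(F['top'][70:220,230:380],(390,390))]))
E
```

```text
{'time': 23.3667, 'joint_pos': [-0.1966, 0.2431, 1.3629, 0.0007, 1.5403, 0.3272], 'tool_pos': [0.7084, -0.0652, 0.2552], 'tool_rot': [-0.0018, 0.8661, 0.4999, -0.0015], 'contact_force': [-0.0256, 0.3016, -0.9398], 'gripper_width': 0.0002, 'grasp_force': 0.0}
(-29.5, 0.055, 0.138) [ 0.7116 -0.065   0.138 ] (array([ 0.011,  0.001, -0.391]), array([-0.001, -0.003,  0.006]))
(-29.5, 0.025, 0.138) [ 0.6969 -0.0911  0.138 ] (array([-0.038, -0.086, -0.391]), array([-0.001, -0.003,  0.006]))
(-29.5, 0.015, 0.138) [ 0.6919 -0.0998  0.138 ] (array([-0.055, -0.115, -0.391]), array([-0.001, -0.003,  0.006]))
(-40, 0.015, 0.138) [ 0.6785 -0.1239  0.138 ] (array([-0.099, -0.196, -0.391]), array([-0.001, -0.003, -0.111]))
(-50, 0.015, 0.138) [ 0.6619 -0.1443  0.138 ] (array([-0.155, -0.263, -0.391]), array([-0.002, -0.003, -0.222]))
(-60, 0.015, 0.138) [ 0.642  -0.1614  0.138 ] (array([-0.221, -0.321, -0.391]), array([-0.002, -0.003, -0.333]))
```

View pics/m8.png

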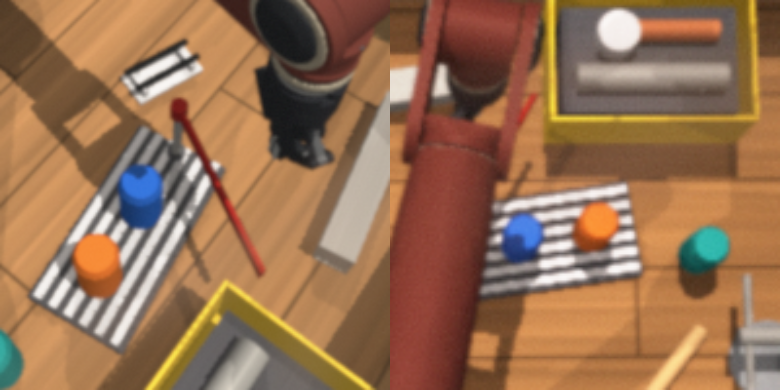

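Both bowls are on their pegs, at (140,195) and (98,265) in the scene crop. The closed fingers at (295,150) are on the far side of the red keeper. I'll descend and push.

arm_command([
  [0,[0.01,0,-0.13],[0,0,0]],
  [0,[0.01,0,-0.26],[0,0,0]],
  [0,[0.01,0,-0.39],[0,0,0]],
  [0,[0.01,0,-0.39],[0,0,0]],
  [0,[-0.02,-0.05,-0.39],[0,0,0]],
  [0,[-0.04,-0.085,-0.39],[0,0,0]],
  [0,[-0.055,-0.115,-0.39],[0,0,-0.01]],
  [0,[-0.07,-0.142,-0.39],[0,0,-0.04]],
  [0,[-0.085,-0.17,-0.39],[0,0,-0.08]],
  [0,[-0.1,-0.196,-0.39],[0,0,-0.11]],
  [0,[-0.1,-0.196,-0.39],[0,0,-0.11]],
])

```text
time: 24.38
tool_pos: [0.6808, -0.1279, 0.1479]
tool_rot: [0.004, 0.907, 0.421, 0.004]
contact_force: [0.1, -0.2, -0.4]
gripper_width: -0.006
grasp_force: 0.0
```

```bash
python3 log.py; python3 - <<'E'
from chk import *
from push import *
for a in((-50,.015,.138),(-60,.015,.138),(-70,.015,.138),(-77,.015,.138)):
    g,R=wp(*a);print(a,g.round(4),delta(g,R))
E
```

```text
{'time': 24.3833, 'joint_pos': [-0.2927, 0.2611, 1.5228, -0.0005, 1.3476, 0.4089], 'tool_pos': [0.6808, -0.1279, 0.1479], 'tool_rot': [0.0035, 0.907, 0.4211, 0.0036], 'contact_force': [0.0671, -0.1671, -0.4285], 'gripper_width': -0.0061, 'grasp_force': 0.0}
scene blue 594 [0.0319 0.1145 0.1215] ((568.674560546875, -141.34109497070312), 29.863466262817383)
scene orange 654 [0.0322 0.1158 0.1214] ((585.1318969726562, -250.95936584472656), 29.67563819885254)
scene keeper az -41.68 168 [ 675.4 -149.1]
top blue 31 [0.0413 0.1191 0.1252] ((558.2813720703125, -156.67770385742188), 16.626506805419922)
top orange 247 [0.0306 0.1163 0.1264] ((584.1444091796875, -249.064453125), 29.493436813354492)
top keeper az -40.43 8 [ 674.1 -146.9]
(-50, 0.015, 0.138) [ 0.6619 -0.1443  0.138 ] (array([-0.064, -0.06 , -0.029]), array([ 0.002,  0.005, -0.111]))
(-60, 0.015, 0.138) [ 0.642  -0.1614  0.138 ] (array([-0.13 , -0.117, -0.029]), array([ 0.002,  0.005, -0.222]))
(-70, 0.015, 0.138) [ 0.6194 -0.1748  0.138 ] (array([-0.205, -0.162, -0.029]), array([ 0.003,  0.005, -0.333]))
(-77, 0.015, 0.138) [ 0.6024 -0.1818  0.138 ] (array([-0.262, -0.185, -0.029]), array([ 0.003,  0.005, -0.411]))
```

arm_command([
  [0,[-0.03,-0.03,-0.01],[0,0,-0.05]],
  [0,[-0.064,-0.06,-0.015],[0,0,-0.11]],
  [0,[-0.097,-0.09,-0.015],[0,0,-0.16]],
  [0,[-0.13,-0.117,-0.015],[0,0,-0.22]],
  [0,[-0.167,-0.14,-0.015],[0,0,-0.28]],
  [0,[-0.205,-0.162,-0.015],[0,0,-0.333]],
  [0,[-0.205,-0.162,-0.015],[0,0,-0.333]],
  [0,[-0.205,-0.162,-0.015],[0,0,-0.333]],
])

```text
time: 25.15
tool_pos: [0.6191, -0.1737, 0.1403]
tool_rot: [0.002, 0.985, 0.175, 0.002]
contact_force: [0.9, 0.2, -0.4]
gripper_width: 0.001
grasp_force: 0.0
```

```bash
python3 log.py; python3 - <<'E'
from chk import *
from push import *
for a in((-77,.015,.138),(-81.6,.015,.138),(-81.6,.012,.138),(-81.6,.009,.138)):
    g,R=wp(*a);print(a,g.round(4),delta(g,R))
E
```

```text
{'time': 25.15, 'joint_pos': [-0.3886, 0.1599, 1.653, -0.0014, 1.3229, 0.8304], 'tool_pos': [0.6191, -0.1737, 0.1403], 'tool_rot': [0.0021, 0.9845, 0.1751, 0.0021], 'contact_force': [0.8885, 0.1726, -0.3811], 'gripper_width': 0.0012, 'grasp_force': 0.0}
scene blue 112 [0.0343 0.1039 0.1201] ((563.2904052734375, -161.91973876953125), 18.51439666748047)
scene orange 621 [0.0326 0.1171 0.122 ] ((593.8751220703125, -253.88917541503906), 37.6908073425293)
scene keeper az -70.24 81 [ 623.6 -251.4]Traceback (most recent call last):
  File "<stdin>", line 1, in <module>
  File "chk.py", line 6, in <module>
    S=C[m];T=S[S[:,2]>.105];print(n,nm,len(S),np.percentile(S[:,2],[2,50,98]).round(4),cv2.minEnclosingCircle((T[:,:2]*1000).astype(np.float32)))
                                              ~~~~~~~~~~~~~^^^^^^^^^^^^^^^^^^
    return _quantile_unchecked(
        a, q, axis, out, overwrite_input, method, keepdims, weights)
    return _ureduce(a,
                    func=_quantile_ureduce_func,
    ...<5 lines>...
                    overwrite_input=overwrite_input,
                    method=method)
    r = func(a, **kwargs)
    result = _quantile(arr,
                       quantiles=q,
    ...<2 lines>...
                       out=out,
                       weights=wgt)
    slices_having_nans = np.isnan(arr[-1, ...])
                                  ~~~^^^^^^^^^
IndexError: index -1 is out of bounds for axis 0 with size 0
```

arm_command([
  [0,[-0.028,-0.012,0],[0,0,-0.04]],
  [0,[-0.056,-0.023,0],[0,0,-0.08]],
  [0,[-0.075,-0.03,0],[0,0,-0.1]],
  [0,[-0.085,-0.034,0],[0,0,-0.12]],
  [0,[-0.093,-0.036,0],[0,0,-0.128]],
  [0,[-0.093,-0.036,0],[0,0,-0.128]],
])

```text
time: 25.75
tool_pos: [0.591, -0.1841, 0.1395]
tool_rot: [0.002, 0.997, 0.075, 0.002]
contact_force: [1.0, 0.6, 1.1]
gripper_width: 0.002
grasp_force: 0.5
```

arm_command([
  [0,[-0.004,0,0],[0,0,0]],
  [0,[-0.007,-0.001,0],[0,0,0]],
  [0,[-0.007,-0.001,0],[0,0,0]],
])

```text
time: 26.0
tool_pos: [0.591, -0.1841, 0.1396]
tool_rot: [0.002, 0.997, 0.075, 0.004]
contact_force: [8.5, 0.6, -3.5]
gripper_width: -0.001
grasp_force: 4.5
```

arm_command([
  [0,[-0.004,0,0],[0,0,0]],
  [0,[-0.007,-0.001,0],[0,0,0]],
  [0,[-0.007,-0.001,0],[0,0,0]],
])

```text
time: 26.25
tool_pos: [0.5909, -0.1841, 0.1397]
tool_rot: [0.002, 0.997, 0.075, 0.007]
contact_force: [17.5, 1.6, -7.8]
gripper_width: 0.001
grasp_force: 8.3
```

The keeper is against its stop: the force rises with no more travel. I'll back off, go up and clear away from the cameras' view.

arm_command([
  [0,[0.03,0.005,0],[0,0,0]],
  [0,[0.08,0.012,0],[0,0,0]],
  [0,[0.15,0.02,0],[0,0,0]],
  [0,[0.15,0.02,0.13],[0,0,0]],
  [0,[0.15,0.02,0.26],[0,0,0]],
  [0,[0.15,0.02,0.39],[0,0,0]],
  [0,[0.15,0.02,0.5],[0,0,0]],
  [0,[0.1,0.15,0.6],[0,0,0]],
  [0,[0.05,0.28,0.6],[0,0,0]],
  [0,[0,0.4,0.6],[0,0,0]],
  [0,[-0.1,0.5,0.6],[0,0,0]],
  [0,[-0.2,0.6,0.6],[0,0,0]],
])

```text
time: 27.25
tool_pos: [0.5303, -0.0082, 0.3193]
tool_rot: [0.002, 0.997, 0.075, 0.001]
contact_force: [-0.5, 0.8, 1.0]
gripper_width: 0.0
grasp_force: 0.0
```

arm_command([
  [0,[-0.1,0.12,0],[0,0,0]],
  [0,[-0.2,0.24,0],[0,0,0]],
  [0,[-0.3,0.36,0],[0,0,0]],
  [0,[-0.4,0.48,0],[0,0,0]],
  [0,[-0.4,0.6,0],[0,0,0]],
  [0,[-0.4,0.72,0],[0,0,0]],
  [0,[-0.4,0.72,0],[0,0,0]],
  [0,[-0.4,0.72,0],[0,0,0]],
  [0,[-0.4,0.72,0],[0,0,0]],
])

```text
time: 28.0
tool_pos: [0.4111, 0.2062, 0.3191]
tool_rot: [0.002, 0.997, 0.075, 0.001]
contact_force: [0.5, -1.5, 0.1]
gripper_width: -0.002
grasp_force: 0.0
```

```bash
python3 log.py; python3 chk.py; python3 - <<'E'
from plant import vision
import cv2
F={n:vision.grab_frame(n)['color'][...,::-1] for n in('scene','top')}
cv2.imwrite('pics/m9.png',cv2.hconcat([cv2.resize(F[n],(400,300)) for n in F]))
E
```

```text
{'time': 28.0, 'joint_pos': [0.306, -0.3906, 1.8604, -0.0051, 1.6716, 1.7257], 'tool_pos': [0.4111, 0.2062, 0.3191], 'tool_rot': [0.0024, 0.9972, 0.0752, 0.0007], 'contact_force': [0.5472, -1.4711, 0.1408], 'gripper_width': -0.0016, 'grasp_force': 0.0}
scene blue 473 [0.0303 0.1106 0.1221] ((569.2401123046875, -141.91299438476562), 29.464908599853516)
scene orange 609 [0.0336 0.1145 0.1519] ((585.2586059570312, -251.14808654785156), 29.812135696411133)
scene keeper az -81.74 425 [ 572.6 -155.4]
top blue 160 [0.0394 0.1156 0.1257] ((566.9593505859375, -142.29307556152344), 29.229867935180664)
top orange 229 [0.0299 0.1172 0.1562] ((581.0072021484375, -242.43658447265625), 34.37226867675781)
top keeper az -81.46 158 [ 568.  -148.6]
```

View pics/m9.png

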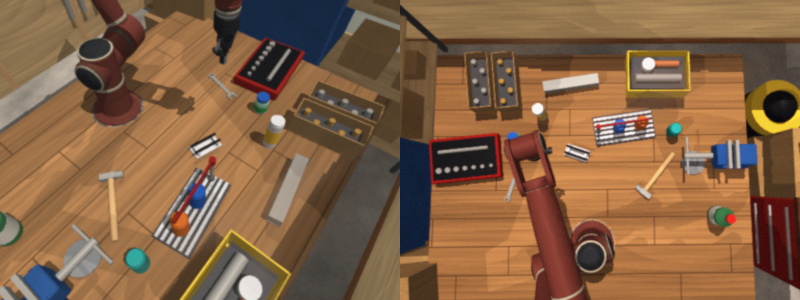

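The pictures show both bowls on their pegs and the keeper lying over them, at (190,190) in the scene view. It measures az -81.6°, which is home. Everything else looks undisturbed and the robot is clear.

```bash
python3 -c "
from plant import manip
print(manip.job_done())"
```

```text
the job is handed in; nothing more can be done
None
```

The blue bowl is upside down on the free peg with its rim on the rack, the keeper was swung fully home after I let go, and the job was handed in at about 28 s; no verdict came back.

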